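# Empty the highlighter caddy through its drop gate

### The job

Empty the teal caddy's four highlighters into the grey basket: first let the caddy's white end gate (the one with the orange tab) all the way down while the caddy stands on its mat, then lift the caddy over to the basket and tip it gate end down, so that every highlighter slides out through that end and none goes over the sides or back. Set the empty caddy back squarely on the middle of its mat, gate still down, and let go; leave the basket and everything else on the counter where they are.

Things in the scene. Friction and masses are not known exactly. Their poses are not given: they have to be found in the camera images.
- caddy: open supply caddy of teal plastic with a white cross handle. Origin: centre of the underside of its feet; x runs along its length from the gate end (-x) to the closed back (+x), z up. Body 170 (x) x 146 (y) mm, 156 over the handle's uprights; inner floor 13 mm above the origin, inner width 138 mm, wall tops at 68 mm, back wall at x = +85 mm. Loose, 0.35 to 0.55 kg empty. The floor is glossy: highlighters start to slide when it slopes by 18 to 26 degrees
- caddy_handle (a point): centre of the caddy's white handle bar: a flat bar standing on edge across the caddy (along y) at mid-length, 12 mm thick (x), 26 mm high (104 to 130 mm above the caddy's origin), 146 mm free length, carried by an upright on each side; 90 mm free below it. Axes as the caddy's
- gate (a joint): the white end gate of the caddy at its -x end, hinged along its lower edge: 0 = shut (upright), grows as its top swings outward and down, 1.57 = fully down, level with the caddy's floor like a ramp (end stop). A stiff little hinge (0.05 N m): it stays where it is left. Gate plate 146 mm wide, 55 mm high, 5 mm thick
- gate_tab (a point): centre of the orange pull tab that stands up from the middle of the gate's top edge: 50 mm wide (along y), 9 mm thick, 28 mm high, 68 mm from the hinge line; the tab's end is 82 mm from the hinge line. Moves with the gate; axes turn with it (z from the hinge to the tab's end, -x is the gate's outer side). Tab and gate share one flat inner face, 4.5 mm to +x of this point
- gate_hinge (a point): middle of the gate's hinge line at the inner face of the gate, 85 mm to -x of the caddy's origin and 13 mm above it; the hinge line runs along y. Axes turn with the gate
- mat: dark desk mat, fixed, 250 (x) x 210 (y) x 3 mm, on which the caddy stands, nearly centred and in line. Origin: centre of its underside
- basket: grey ribbed storage basket, open on top, 260 (x) x 220 (y) mm, rim 86 mm high, walls and floor 5 mm thick (about 250 x 210 mm inside), loose, about 0.6 kg. Origin: centre of its underside
- hl_yellow: yellow flat-bodied highlighter, 118 (x) x 24 (y) x 16 (z) mm, about 22 g, lying lengthwise in the caddy at the start. Origin: centre of its underside
- hl_orange: orange flat-bodied highlighter, 118 (x) x 24 (y) x 16 (z) mm, about 22 g, lying lengthwise in the caddy at the start. Origin: centre of its underside
- hl_green: green flat-bodied highlighter, 118 (x) x 24 (y) x 16 (z) mm, about 22 g, lying lengthwise in the caddy at the start. Origin: centre of its underside
- hl_pink: pink flat-bodied highlighter, 118 (x) x 24 (y) x 16 (z) mm, about 22 g, lying lengthwise in the caddy at the start. Origin: centre of its underside
- stapler: black desk stapler, 150 x 38 x 60 mm, standing between mat and basket. Not to be disturbed. Origin: centre of its underside
- corrector: blue correction-tape roller, 90 x 34 x 18 mm. Not to be disturbed. Origin: centre of its underside
- sharpener: green egg-shaped pencil sharpener, 76 mm across, 78 mm high. Not to be disturbed. Origin: centre of its underside
- tape_dispenser: black tape dispenser, 165 x 62 x 88 mm. Not to be disturbed. Origin: centre of its underside
Things that resemble listed ones, but are neither listed nor needed, are in the scene too. What is shaped like the caddy but yellow is not meant.

How it is judged:
On the way, in this order (a step that is already met when the one before it is completed fails the run):
1. the gate is all the way down while the caddy still stands on its mat with the four highlighters in it (value of joint gate above 1.4 rad and horizontal distance between caddy and mat below 0.06 m and angle between caddy's own z axis and vertical below 0.12 rad and height (world z) of caddy below 0.015 m and x of hl_yellow in the frame of caddy between -0.15 and 0.09 m and y of hl_yellow in the frame of caddy between -0.075 and 0.075 m and z of hl_yellow in the frame of caddy between 0 and 0.06 m and x of hl_orange in the frame of caddy between -0.15 and 0.09 m and y of hl_orange in the frame of caddy between -0.075 and 0.075 m and z of hl_orange in the frame of caddy between 0 and 0.06 m and x of hl_green in the frame of caddy between -0.15 and 0.09 m and y of hl_green in the frame of caddy between -0.075 and 0.075 m and z of hl_green in the frame of caddy between 0 and 0.06 m and x of hl_pink in the frame of caddy between -0.15 and 0.09 m and y of hl_pink in the frame of caddy between -0.075 and 0.075 m and z of hl_pink in the frame of caddy between 0 and 0.06 m), for 0.2 s.
2. the caddy is off its mat at the basket, gate still down, and tipped gate end down by more than 14 degrees (value of joint gate above 1.35 rad and angle between caddy's own x axis and vertical below 1.32 rad and height (world z) of caddy above 0.03 m and horizontal distance between gate_tab and basket below 0.22 m), for 0.05 s.
At the end, for the whole second after the job is handed in: All four highlighters lie at rest inside the basket, below its rim; the caddy stands upright at rest on its mat, its centre within 40 mm of the mat's centre and in line with it within 0.2 rad, the gate still down (above 1.35 rad); nothing is held (x of hl_yellow in the frame of basket between -0.125 and 0.125 m and y of hl_yellow in the frame of basket between -0.105 and 0.105 m and z of hl_yellow in the frame of basket between -0.01 and 0.075 m and x of hl_orange in the frame of basket between -0.125 and 0.125 m and y of hl_orange in the frame of basket between -0.105 and 0.105 m and z of hl_orange in the frame of basket between -0.01 and 0.075 m and x of hl_green in the frame of basket between -0.125 and 0.125 m and y of hl_green in the frame of basket between -0.105 and 0.105 m and z of hl_green in the frame of basket between -0.01 and 0.075 m and x of hl_pink in the frame of basket between -0.125 and 0.125 m and y of hl_pink in the frame of basket between -0.105 and 0.105 m and z of hl_pink in the frame of basket between -0.01 and 0.075 m and horizontal distance between caddy and mat below 0.04 m and angle between caddy's own z axis and vertical below 0.08 rad and height (world z) of caddy below 0.01 m and angle between the x axis of caddy and the x axis of mat, either way round below 0.2 rad and value of joint gate above 1.35 rad and linear speed of each of caddy, basket below 0.02 m/s and linear speed of each of hl_yellow, hl_orange, hl_green, hl_pink below 0.03 m/s); the robot touches nothing.
It fails at once if a highlighter goes over a side or the back of the caddy ((x of hl_yellow in the frame of caddy between -0.085 and 0.1 m and y of hl_yellow in the frame of caddy between 0.082 and 0.115 m and z of hl_yellow in the frame of caddy between 0.01 and 0.16 m) or (x of hl_yellow in the frame of caddy between -0.085 and 0.1 m and y of hl_yellow in the frame of caddy between -0.115 and -0.082 m and z of hl_yellow in the frame of caddy between 0.01 and 0.16 m) or (x of hl_yellow in the frame of caddy between 0.095 and 0.135 m and y of hl_yellow in the frame of caddy between -0.09 and 0.09 m and z of hl_yellow in the frame of caddy between 0.01 and 0.16 m) or (x of hl_orange in the frame of caddy between -0.085 and 0.1 m and y of hl_orange in the frame of caddy between 0.082 and 0.115 m and z of hl_orange in the frame of caddy between 0.01 and 0.16 m) or (x of hl_orange in the frame of caddy between -0.085 and 0.1 m and y of hl_orange in the frame of caddy between -0.115 and -0.082 m and z of hl_orange in the frame of caddy between 0.01 and 0.16 m) or (x of hl_orange in the frame of caddy between 0.095 and 0.135 m and y of hl_orange in the frame of caddy between -0.09 and 0.09 m and z of hl_orange in the frame of caddy between 0.01 and 0.16 m) or (x of hl_green in the frame of caddy between -0.085 and 0.1 m and y of hl_green in the frame of caddy between 0.082 and 0.115 m and z of hl_green in the frame of caddy between 0.01 and 0.16 m) or (x of hl_green in the frame of caddy between -0.085 and 0.1 m and y of hl_green in the frame of caddy between -0.115 and -0.082 m and z of hl_green in the frame of caddy between 0.01 and 0.16 m) or (x of hl_green in the frame of caddy between 0.095 and 0.135 m and y of hl_green in the frame of caddy between -0.09 and 0.09 m and z of hl_green in the frame of caddy between 0.01 and 0.16 m) or (x of hl_pink in the frame of caddy between -0.085 and 0.1 m and y of hl_pink in the frame of caddy between 0.082 and 0.115 m and z of hl_pink in the frame of caddy between 0.01 and 0.16 m) or (x of hl_pink in the frame of caddy between -0.085 and 0.1 m and y of hl_pink in the frame of caddy between -0.115 and -0.082 m and z of hl_pink in the frame of caddy between 0.01 and 0.16 m) or (x of hl_pink in the frame of caddy between 0.095 and 0.135 m and y of hl_pink in the frame of caddy between -0.09 and 0.09 m and z of hl_pink in the frame of caddy between 0.01 and 0.16 m)).
It fails at once if the basket is shifted by more than 40 mm (distance of basket from where it was at the start of the episode above 0.04 m).
It fails at once if a bystander is shifted by more than 25 mm (distance of any of stapler, corrector, sharpener, tape_dispenser from where it was at the start of the episode above 0.025 m).
It also fails if it takes over 72 s, if anything falls off the work surface, if the arm or the gripper's body presses on something with over 40 N, if the wrist force passes 120 N, or if a joint passes its speed limit or range.

### The arm

A 6-joint arm with a two-finger parallel gripper is mounted at the origin on the work surface. World frame = base frame: x ahead of the robot, y to its left, z up, the work surface at z = 0. Lengths are in m, angles in rad, forces in N, time in s.
With the tool pointing down it reaches from about 0.35 to 0.95 m from the base axis. Payload 17.4 kg.
Tool frame: the origin (TCP) lies at the very end of the fingers, on their centre line; the grasp point (between the pads) lies 19 mm behind it; z points along the fingers, y is the line along which they close (so a half turn about z gives the same grasp; the last joint's range is limited). The gripper opens to 93 mm and grips with 3 to 60 N. Pads are 15 mm wide; open, the fingers measure 128 mm over their backs; the gripper's body (75 mm by 188 mm) begins 65 mm behind the grasp point.
Start: joints at [1.172, 0.116, 1.442, -0, 1.584, -0.038], TCP at [0.238, 0.632, 0.193] pointing down, gripper open.
Joint ranges: [-2.83, 2.83], [-0.83, 2.19], [0.07, 2.5], [-1.14, 4.28], [0.01, 3], [-2.97, 2.97]. Speed limits (rad/s): [1.89, 1.89, 2.22, 3.14, 3.14, 3.14].

### API

Orientations are given as a unit quaternion [x, y, z, w].
In Python, from workcell import observe, vision, job, spotter gives the robot as it stands.
- The arm moves only by the shell command python3 -m handwheel 'ROWS'. ROWS is JSON, a list of rows, each an object of numbers: "dx", "dy", "dz": the shift along the tool's x, y, z in cm; "yaw": the turn about the tool's z in rad; "hand": the opening, from -1 (shut) to 1 (fully open). A call has 1 to 12 rows; each row shifts and turns the commanded pose from where the row before left it, along the tool's axes as they then stand; what a row does not reach is not made up. A row lasts 1/8 s, in which the tool goes at most 62.5 mm and 10.7 degrees, less where a joint would pass 70% of its speed; a pose out of reach is approached as far as the arm can. A call with a gripper value outside its range is refused whole. The fingers move at their own pace and stop on an object; the grip force is fixed at half the most. Time passes only in rows, so rows that do not move let the fingers close. It gives the time, the measured TCP pose, the force, the opening and the grip force at its end, in the units of the state.
- observe(): the state, without advancing time (a new reading comes with each control period).
- vision.grab_frame(name): name is "side" or "top"; returns (picture, depth): 384x512x3 uint8, blue, green, red; 384x512 float32, m along the optical axis (not along the pixel's ray), 0 where there is no reading.
- vision.get_calibration(name): a dict with "vfov" (degrees; the focal length in pixels is half the picture's height over the tangent of half this angle, whatever the lens; pixels are square), "cx", "cy" (the principal point, pixels), "extrinsics" (4x4, takes a point from world to camera coordinates). Camera axes: x right, y up, looking along -z (the intrinsics and any distortion apply to the point x, -y, -z); pixel columns grow to the right and rows downward; lengths in m; the calibration is good to about 2 mm. A picture is of the moment at which its call begins. get_calibration takes no time and is no camera call.
- job.hand_in(): hands the job in; it is judged then, once.
Trained networks look in the newest picture that a camera, given by its name, has taken for a name from the list of things; names that differ only in an ending like _2 or _b are one class to them, and where a whole thing is asked for, a point or a joint stands for the part that bears it (a point fixed in the world has none). Each returns a list of dicts, best first, with "confidence" (0 to 1); they miss things now and then, are a little off and sometimes report something else, mostly with a low value. They report only what shows in the picture. A call takes as long as a camera call. They do not tell look-alikes from the thing itself.
- spotter.outline_of(camera, label): "pixels" (384x512 bool, what is visible of it) and "centre" ([row, column] as shares, 0 to 1, of the picture: columns of its width, rows of its height, amid what is visible of it).
- spotter.place_of(camera, label): "centre" ([row, column] as shares, 0 to 1, of the picture: columns of its width, rows of its height: a listed point, or the origin of a listed thing).
The state is a dict: "clock": time; "joint_positions": joint angles; "qvel": joint speeds; "joint_torque": joint torques, N m; "eef_pos": TCP position; "eef_rot": TCP orientation; "wrist_force": force on the tool from outside, world axes, zero at the start; "moment": the same for the moment, N m; "grip_width": opening from 0.0 (shut) to 1.0 (fully open); "grasp_force": force on a finger pad.
Only numpy, scipy, OpenCV 4.12 (cv2) and the standard library are available. Lean on these libraries where they do the work, as an engineer would, in place of code of your own. Each camera call takes 0.05 s, during which the arm holds its last target. There are 200 camera calls.

## Working session

There is one attempt and no reset: what is moved stays moved. The work goes in short steps, Python scripts to look and compute and a shell command to move; the robot and the scene stay as the last step left them, time stands still between calls to the robot, and variables do not carry over. Pictures are saved under pics/ and viewed, at most 10 in all, crops included, and the job is handed in when it is done.

```bash
mkdir -p pics; ls; cat > h.py <<'E'
import numpy as np,cv2
from workcell import observe,vision,job,spotter
def K(n):
    c=vision.get_calibration(n);f=192/np.tan(np.radians(c['vfov'])/2);return c,f
def cloud(n,depth):
    c,f=K(n);v,u=np.mgrid[0:384,0:512];d=depth
    P=np.stack([(u-c['cx'])/f*d,-(v-c['cy'])/f*d,-d,np.ones_like(d)],-1)
    return (P@np.linalg.inv(np.array(c['extrinsics'])).T)[...,:3]
def proj(n,p):
    c,f=K(n);q=np.array(c['extrinsics'])@np.append(p,1);return c['cx']+f*q[0]/-q[2],c['cy']-f*q[1]/-q[2]
E
python3 - <<'E'
from h import *
for n in('top','side'):
    im,d=vision.grab_frame(n);cv2.imwrite(f'pics/{n}0.png',im);np.save(f'{n}0.npy',d)
    c=vision.get_calibration(n);print({k:(np.round(v,3).tolist() if k=='extrinsics' else v) for k,v in c.items()})
    P=cloud(n,d)
    for l in ['caddy','caddy_handle','gate_tab','gate_hinge','mat','basket','stapler','tape_dispenser','sharpener','corrector']:
        for r in spotter.place_of(n,l)[:2]:
            v,u=r['centre'][0]*384,r['centre'][1]*512
            i,j=min(int(v),383),min(int(u),511)
            print(n,l,round(r['confidence'],2),round(u),round(v),np.round(P[i,j],3))
print(observe())
E
```

```text
pics
{'vfov': 49.522398906347995, 'cx': 254.06865689573118, 'cy': 194.66287171235425, 'extrinsics': [[0.014, -1.0, 0.009, -0.035], [0.988, 0.015, 0.153, -0.498], [-0.153, 0.006, 0.988, -1.234], [0.0, 0.0, 0.0, 1.0]]}
top caddy 0.75 154 262 [0.291 0.272 0.015]
top caddy 0.73 313 170 [ 0.582 -0.21   0.033]
top caddy_handle 0.65 319 166 [ 0.573 -0.21   0.13 ]
top caddy_handle 0.56 145 259 [0.3   0.273 0.132]
top gate_tab 0.59 148 227 [0.394 0.277 0.094]
top gate_tab 0.49 306 200 [ 0.489 -0.185  0.027]
top gate_hinge 0.59 152 232 [0.385 0.287 0.01 ]
top gate_hinge 0.54 302 198 [ 0.496 -0.176  0.002]
top basket 0.84 170 165 [0.598 0.239 0.006]
top stapler 0.81 244 159 [0.608 0.007 0.058]
top tape_dispenser 0.97 411 185 [ 0.54  -0.511  0.03 ]
top sharpener 0.63 303 198 [ 0.487 -0.169  0.082]
top corrector 0.84 241 212 [0.449 0.014 0.023]
top corrector 0.36 300 171 [ 0.579 -0.167  0.031]
{'vfov': 49.34737969515862, 'cx': 254.86658448884194, 'cy': 186.14756836279034, 'extrinsics': [[0.71, -0.704, -0.022, -0.357], [0.404, 0.382, 0.831, -0.294], [-0.577, -0.599, 0.555, -1.378], [0.0, 0.0, 0.0,
[... 790 characters left out ...]
k': 1.1, 'joint_positions': array([ 1.17219594e+00,  1.16017556e-01,  1.44160835e+00, -9.80119193e-06,
        1.58400612e+00, -3.78008843e-02]), 'qvel': array([ 0.00028763,  0.00151619,  0.00067388,  0.00176546,  0.00082648,
       -0.00036605]), 'joint_torque': array([-2.77671988e-04, -7.21053529e+01, -6.22754073e+01,  7.79513433e-02,
        1.86493521e-02, -3.54904637e-05]), 'eef_pos': array([0.23830232, 0.63153623, 0.19292911]), 'eef_rot': array([ 1.79422918e-01,  9.83772035e-01, -2.02808162e-05,  5.22299381e-07]), 'wrist_force': array([-0.1823832 , -0.09012148, -0.65966558]), 'moment': array([-0.02365197, -0.00674348, -0.01571708]), 'grasp_force': 0.0, 'grip_width': 0.9992293098160497}
```

```bash
python3 - <<'E'
import cv2
a=cv2.imread('pics/top0.png');cv2.imwrite('pics/t1.png',cv2.resize(a,(800,600)))
a=cv2.imread('pics/side0.png');cv2.imwrite('pics/s1.png',cv2.resize(a[110:350,100:420],(800,600)))
E
```

```text
(no output)
```

View pics/t1.png

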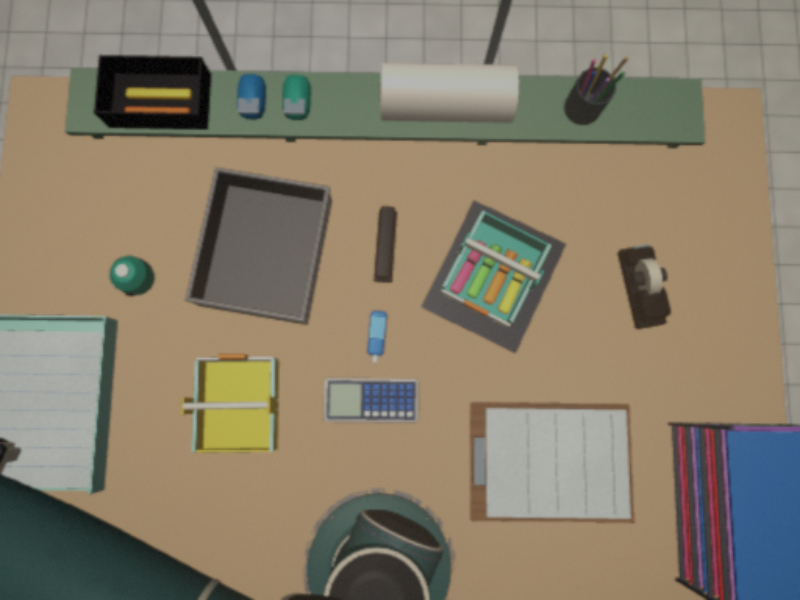

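View pics/s1.png

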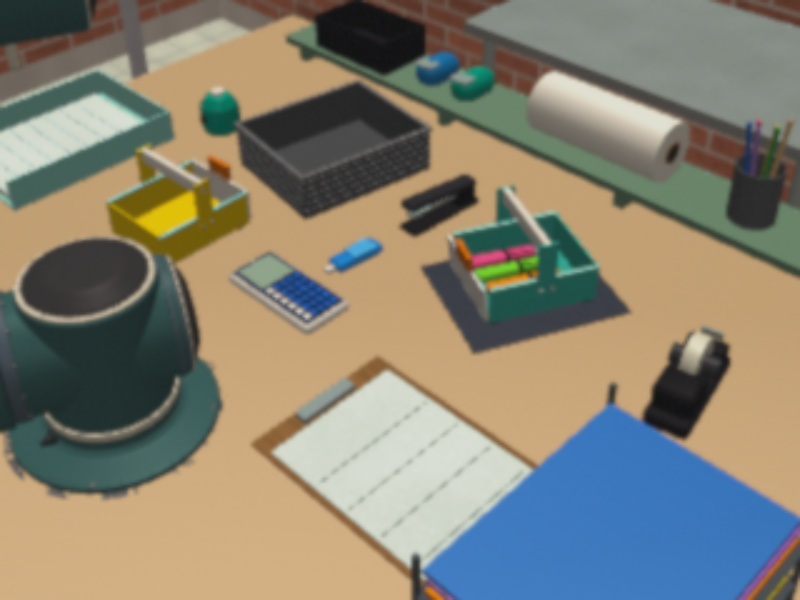

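The top view shows the real caddy at about (500,265)/800x600, gate towards the robot. The basket is at (260,245), the stapler between them at (385,243), and the yellow decoy at (235,403). Next I fit the poses from depth.

```bash
cat >> h.py <<'E'
def rect(Q):
    (c,s,a)=cv2.minAreaRect((Q[:,:2]*1000).astype(np.float32));return np.round(c,1),np.round(s,1),round(a,1)
E
python3 - <<'E'
from h import *
for n in('top','side'):
    im=cv2.imread(f'pics/{n}0.png');P=cloud(n,np.load(f'{n}0.npy'));x,y,z=np.moveaxis(P,-1,0)
    hsv=cv2.cvtColor(im,cv2.COLOR_BGR2HSV).astype(int);H,S,V=np.moveaxis(hsv,-1,0)
    near=(abs(x-.56)<.16)&(abs(y+.2)<.16)
    m=near&(z>.122)&(z<.145);print(n,'bar',rect(P[m]),np.median(z[m]),np.percentile(z[m],95))
    m=near&(S<110)&(V<85)&(z<.012)&(z>-.01);m=cv2.morphologyEx(m.astype(np.uint8),cv2.MORPH_OPEN,np.ones((3,3)))>0;print('mat',rect(P[m]),m.sum(),np.median(z[m]))
    m=near&(H>75)&(H<95)&(S>80)&(z>.05)&(z<.08);print('teal walls',rect(P[m]),np.percentile(z[m],95))
    m=near&(H<15)&(S>150)&(z>.065)&(z<.11)&(x<.53);print('tab',rect(P[m]),m.sum(),z[m].max())
    m=(abs(x-.6)<.18)&(abs(y-.24)<.18)&(z>.078)&(z<.1)&(y>.06)&(x>.44);print('rim',rect(P[m]),np.percentile(z[m],90))
    m=(abs(x-.61)<.12)&(abs(y)<.05)&(z>.02);print('stapler',rect(P[m]),z[m].max())
    m=(x>.4)&(x<1.1)&(y>-.5)&(y<.5)&(z>.02)&(x>.78);print('shelf',x[m].min(),np.median(z[m]),np.percentile(z[m],99.5))
E
```

```text
top bar (array([ 573., -220.]), array([154.5,  28.6]), 63.1) 0.13198246620105214 0.13573309243104725
mat (array([ 567.9, -224.1]), array([202.2, 243.6]), 64.5) 817 0.003031592806836958
teal walls (array([ 647.1, -256.4]), array([129.5,   5.6]), 63.1) 0.07365927767345007
tab (array([ 485.1, -174.4]), array([42.7,  4.6]), 63.2) 27 0.10133139207099018
rim (array([607.1, 238. ]), array([229.1, 268.5]), 80.9) 0.08855134485711114
stapler (array([621.5,  -2.3]), array([ 33.7, 146.4]), 85.6) 0.06706423951127105
shelf 0.8371850097019773 0.049339477913188934 0.19750735222314295
side bar (array([ 568.9, -217.9]), array([163.3,  28.1]), 62.1) 0.13103003802744512 0.13505013190528495
mat (array([ 568.5, -219.2]), array([214.9, 245.9]), 64.2) 858 0.0031875048243605875
teal walls (array([ 572.1, -219.2]), array([163.4, 168.8]), 60.0) 0.07495584544927922
tab (array([ 483.2, -176.2]), array([42.4,  9.8]), 62.1) 35 0.09938614448731597
rim (array([605.4, 241. ]), array([235.6, 272.8]), 80.5) 0.08806256156405937
stapler (array([616.3,  -1.2]), array([ 35.3, 147.4]), 84.1) 0.06311707681271517
shelf 0.8293358726710269 0.06416732560325256 0.2075270264664956
```

Basket at (0.606, 0.239) with x axis at -9.3°, mat at (0.568, -0.221), caddy at about (0.570, -0.218) with x axis at -27°. The sizes agree with those given. I'll go to the caddy next.

```bash
cat > st.py <<'E'
from h import *
from scipy.spatial.transform import Rotation as R
import sys
s=observe();M=R.from_quat(s['eef_rot']).as_matrix()
print('t',round(s['clock'],2),'p',np.round(s['eef_pos'],4),'yaw_y',round(np.degrees(np.arctan2(M[1,1],M[0,1])),1),'tilt',round(np.degrees(np.arccos(-M[2,2])),1),'F',np.round(s['wrist_force'],1),'w',round(s['grip_width']*93,1),'gf',round(s['grasp_force'],1),'j',np.round(s['joint_positions'],2))
if len(sys.argv)>3:
    g=np.array(list(map(float,sys.argv[1:4])));print('tool cm',np.round(M.T@(g-s['eef_pos'])*100,2))
    if len(sys.argv)>4:
        d=np.degrees(np.arctan2(M[1,1],M[0,1]))-float(sys.argv[4]);print('yaw',round(np.radians((d+180)%360-180),3))
E
python3 -m handwheel '[{"dz":-7},{"dx":-4,"dy":-4.7,"hand":-1},{"dx":-4,"dy":-4.7},{"dx":-4,"dy":-4.7},{"dx":-4,"dy":-4.7},{"dx":-4,"dy":-4.7},{"dx":-4,"dy":-4.7},{"dx":-4,"dy":-4.7},{"dx":-4,"dy":-4.7},{"dx":-4,"dy":-4.7},{"dx":-4,"dy":-4.7},{"dx":-4,"dy":-4.7}]'; python3 st.py 0.53 -0.198 0.2 -27
```

```text
t 1.1 p [0.2383 0.6315 0.1929] yaw_y 69.3 tilt 0.0 F [-0.2 -0.1 -0.7] w 92.9 gf 0.0 j [ 1.17  0.12  1.44 -0.    1.58 -0.04]
tool cm [-56.58 -67.32  -0.7 ]
yaw 1.681invalid input at $[0]: expected keys dx, dy, dz, yaw, hand
```

All five keys are needed in each row.

```bash
python3 -m handwheel '[{"dx":0,"dy":0,"dz":-6,"yaw":0,"hand":-1},{"dx":-4,"dy":-4.7,"dz":0,"yaw":0,"hand":-1},{"dx":-4,"dy":-4.7,"dz":0,"yaw":0,"hand":-1},{"dx":-4,"dy":-4.7,"dz":0,"yaw":0,"hand":-1},{"dx":-4,"dy":-4.7,"dz":0,"yaw":0,"hand":-1},{"dx":-4,"dy":-4.7,"dz":0,"yaw":0,"hand":-1},{"dx":-4,"dy":-4.7,"dz":0,"yaw":0,"hand":-1},{"dx":-4,"dy":-4.7,"dz":0,"yaw":0,"hand":-1},{"dx":-4,"dy":-4.7,"dz":0,"yaw":0,"hand":-1},{"dx":-4,"dy":-4.7,"dz":0,"yaw":0,"hand":-1},{"dx":-4,"dy":-4.7,"dz":0,"yaw":0,"hand":-1},{"dx":-4,"dy":-4.7,"dz":0,"yaw":0,"hand":-1}]'; python3 st.py 0.53 -0.198 0.2 -27
```

```text
clock: 2.6
eef_pos: [0.4677, -0.0096, 0.2533]
eef_rot: [0.18, 0.984, 0.0, 0.001]
wrist_force: [0.8, 0.8, 0.4]
grip_width: 0.004
grasp_force: 0.0
t 2.6 p [ 0.4677 -0.0096  0.2533] yaw_y 69.3 tilt 0.1 F [0.8 0.8 0.4] w 0.4 gf 0.0 j [-0.08 -0.35  1.77  0.    1.72 -1.28]
tool cm [-12.48 -15.43   5.34]
yaw 1.681
```

```bash
python3 -m handwheel '[{"dx":0,"dy":0,"dz":0,"yaw":0.18,"hand":-1},{"dx":0,"dy":0,"dz":0,"yaw":0.18,"hand":-1},{"dx":0,"dy":0,"dz":0,"yaw":0.18,"hand":-1},{"dx":0,"dy":0,"dz":0,"yaw":0.18,"hand":-1},{"dx":0,"dy":0,"dz":0,"yaw":0.18,"hand":-1},{"dx":0,"dy":0,"dz":0,"yaw":0.18,"hand":-1},{"dx":0,"dy":0,"dz":0,"yaw":0.18,"hand":-1},{"dx":0,"dy":0,"dz":0,"yaw":0.18,"hand":-1},{"dx":0,"dy":0,"dz":0,"yaw":0.18,"hand":-1}]'; python3 st.py 0.53 -0.198 0.2 -27
```

```text
clock: 3.72
eef_pos: [0.4674, -0.0075, 0.2531]
eef_rot: [0.838, 0.546, 0.0, 0.0]
wrist_force: [0.2, 0.3, -0.6]
grip_width: 0.005
grasp_force: 0.0
t 3.73 p [ 0.4674 -0.0075  0.2531] yaw_y -23.8 tilt 0.0 F [ 0.2  0.3 -0.6] w 0.5 gf 0.0 j [-0.07 -0.35  1.77 -0.    1.72  0.35]
tool cm [-14.9   13.42   5.31]
yaw 0.055
```

```bash
python3 -m handwheel '[{"dx":-4.8,"dy":4,"dz":0,"yaw":0.055,"hand":-1},{"dx":-4,"dy":4,"dz":0,"yaw":0,"hand":-1},{"dx":-4,"dy":4,"dz":2,"yaw":0,"hand":-1},{"dx":-1.5,"dy":0.7,"dz":2,"yaw":0,"hand":-1},{"dx":0,"dy":0,"dz":0,"yaw":0,"hand":-1}]'; python3 st.py 0.53 -0.198 0.08 -27
```

```text
clock: 4.35
eef_pos: [0.5193, -0.1916, 0.2112]
eef_rot: [0.851, 0.525, -0.001, -0.001]
wrist_force: [-0.6, 0.7, 0.4]
grip_width: 0.005
grasp_force: 0.0
t 4.35 p [ 0.5193 -0.1916  0.2112] yaw_y -26.7 tilt 0.2 F [-0.6  0.7  0.4] w 0.4 gf 0.0 j [-0.4  -0.15  1.68  0.    1.62  0.07]
tool cm [-0.09  1.28 13.12]
yaw 0.005
```

```bash
python3 -m handwheel '[{"dx":-0.1,"dy":1.2,"dz":2,"yaw":0.005,"hand":-1},{"dx":0,"dy":0,"dz":3,"yaw":0,"hand":-1},{"dx":0,"dy":0,"dz":3,"yaw":0,"hand":-1},{"dx":0,"dy":0,"dz":3,"yaw":0,"hand":-1},{"dx":0,"dy":0,"dz":2,"yaw":0,"hand":-1},{"dx":0,"dy":0,"dz":0,"yaw":0,"hand":-1}]'; python3 st.py 0.459 -0.161 0.075 -27
python3 - <<'E'
from h import *
a,_=vision.grab_frame('side');b,_=vision.grab_frame('top')
cv2.imwrite('pics/p2.png',np.hstack([cv2.resize(a[150:300,220:370],(400,400)),cv2.resize(b[110:240,250:380],(400,400))]))
E
```

```text
clock: 5.1
eef_pos: [0.5302, -0.1969, 0.0818]
eef_rot: [0.852, 0.523, -0.0, -0.001]
wrist_force: [0.6, -0.1, 0.4]
grip_width: 0.005
grasp_force: 0.0
t 5.1 p [ 0.5302 -0.1969  0.0818] yaw_y -26.9 tilt 0.1 F [ 0.6 -0.1  0.4] w 0.5 gf 0.0 j [-0.4  -0.07  1.81  0.    1.4   0.07]
tool cm [-0.02 -7.97  0.69]
yaw 0.002
```

View pics/p2.png

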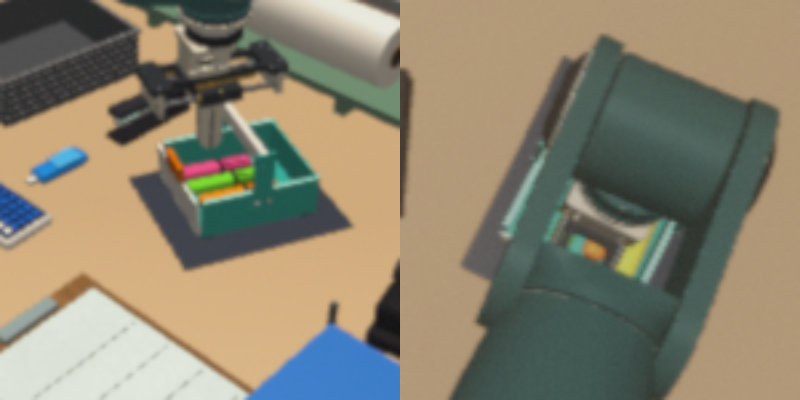

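The fingers (left half, about 210,125) are inside the caddy between the bar and the tab. I'll push the gate out and down.

```bash
python3 -m handwheel '[{"dx":0,"dy":-1.5,"dz":0,"yaw":0,"hand":-1},{"dx":0,"dy":-1.5,"dz":0,"yaw":0,"hand":-1},{"dx":0,"dy":-1.5,"dz":0.2,"yaw":0,"hand":-1},{"dx":0,"dy":-1.5,"dz":0.5,"yaw":0,"hand":-1},{"dx":0,"dy":-0.8,"dz":0.9,"yaw":0,"hand":-1},{"dx":0,"dy":-0.8,"dz":1.1,"yaw":0,"hand":-1},{"dx":0,"dy":-0.5,"dz":1,"yaw":0,"hand":-1},{"dx":0,"dy":-0.3,"dz":1,"yaw":0,"hand":-1},{"dx":0,"dy":0,"dz":0.8,"yaw":0,"hand":-1},{"dx":0,"dy":0,"dz":0.5,"yaw":0,"hand":-1},{"dx":0,"dy":0,"dz":0,"yaw":0,"hand":-1}]'; python3 st.py 0.459 -0.161 0.075 -27
```

```text
clock: 6.58
eef_pos: [0.4556, -0.1596, 0.0226]
eef_rot: [0.852, 0.523, -0.0, -0.0]
wrist_force: [0.3, 0.3, -0.1]
grip_width: 0.008
grasp_force: 0.0
t 6.58 p [ 0.4556 -0.1596  0.0226] yaw_y -26.9 tilt 0.0 F [ 0.3  0.3 -0.1] w 0.8 gf 0.0 j [-0.39 -0.21  2.04 -0.    1.31  0.08]
tool cm [ 0.03  0.37 -5.24]
yaw 0.001
```

```bash
python3 -m handwheel '[{"dx":0,"dy":0,"dz":0.4,"yaw":0,"hand":-1},{"dx":0,"dy":0,"dz":0.2,"yaw":0,"hand":-1},{"dx":0,"dy":0,"dz":0,"yaw":0,"hand":-1},{"dx":0,"dy":0,"dz":0,"yaw":0,"hand":-1}]'; python3 -m handwheel '[{"dx":0,"dy":0,"dz":-3,"yaw":0,"hand":-1},{"dx":0,"dy":-2,"dz":-5,"yaw":0,"hand":-1},{"dx":0,"dy":-2,"dz":-5,"yaw":0,"hand":-0.2},{"dx":0,"dy":-5,"dz":-4,"yaw":0,"hand":-0.2},{"dx":0,"dy":-5,"dz":-4,"yaw":0,"hand":-0.2},{"dx":0,"dy":-4,"dz":0,"yaw":0,"hand":-0.2}]'
python3 - <<'E'
from h import *
for n in('top','side'):
    im,d=vision.grab_frame(n);cv2.imwrite(f'pics/{n}3.png',im);P=cloud(n,d);x,y,z=np.moveaxis(P,-1,0)
    near=(abs(x-.56)<.18)&(abs(y+.2)<.18)
    m=near&(z>.122)&(z<.145);print(n,'bar',rect(P[m]),m.sum())
    hsv=cv2.cvtColor(im,cv2.COLOR_BGR2HSV).astype(int);H,S,V=np.moveaxis(hsv,-1,0)
    m=near&(H<15)&(S>150)&(x<.48)&(y>-.2);print('tab',rect(P[m]) if m.sum()>3 else 0,m.sum(),np.median(z[m]) if m.any() else 0)
    cv2.imwrite(f'pics/c3{n}.png',im[110:300,210:400])
a=[cv2.resize(cv2.imread(f'pics/c3{n}.png'),(400,400)) for n in('side','top')];cv2.imwrite('pics/p3.png',np.hstack(a))
E
```

```text
clock: 7.08
eef_pos: [0.4556, -0.1596, 0.0171]
eef_rot: [0.852, 0.523, 0.0, 0.0]
wrist_force: [0.3, -0.2, 0.2]
grip_width: 0.008
grasp_force: 0.0
clock: 7.82
eef_pos: [0.2964, -0.0787, 0.2281]
eef_rot: [0.852, 0.523, 0.002, 0.002]
wrist_force: [-0.0, 0.5, -0.4]
grip_width: 0.372
grasp_force: 0.0
top bar (array([ 573.7, -220.3]), array([154.4,  29.3]), 63.2) 277
tab (array([ 478. , -188.2]), array([12.2,  3.2]), 70.5) 8 0.09596173358357118
side bar (array([ 568.8, -215.3]), array([162.2,  31.3]), 62.1) 156
tab (array([ 477.7, -186.5]), array([23.3,  9. ]), 67.6) 24 0.09051347404152255
```

View pics/p3.png

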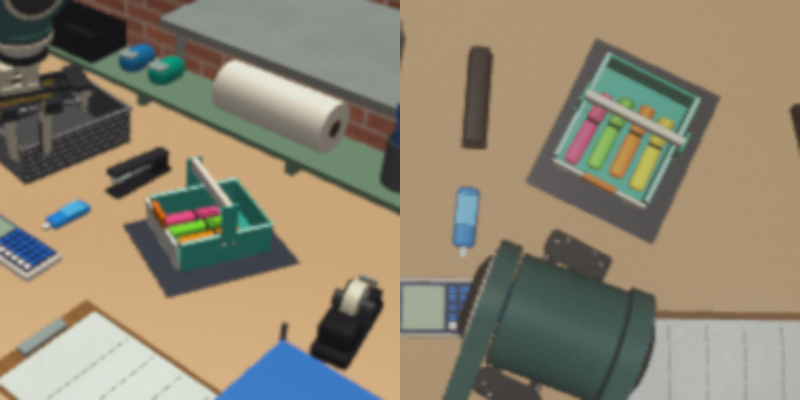

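```bash
python3 - <<'E'
from h import *
a=cv2.imread('pics/side3.png')[195:245,270:335];b=cv2.imread('pics/side0.png')[195:245,270:335]
cv2.imwrite('pics/p4.png',np.hstack([cv2.resize(b,(400,308),interpolation=cv2.INTER_CUBIC),cv2.resize(a,(400,308),interpolation=cv2.INTER_CUBIC)]))
O=np.array([.570,-.218]);ex=np.array([.891,-.454]);ey=np.array([.454,.891])
for tag in ('0','3'):
  im=cv2.imread(f'pics/side{tag}.png')
  d=np.load('side0.npy') if tag=='0' else vision.grab_frame('side')[1]
  P=cloud('side',d);q=P[...,:2]-O;cx=q@ex;cy=q@ey
  m=(cx<-.06)&(cx>-.2)&(abs(cy)<.06)&(P[...,2]>.012)
  Z=P[...,2]
  for lo in np.arange(.012,.11,.012):
    k=m&(Z>=lo)&(Z<lo+.012);print(tag,round(lo,3),k.sum(),np.round(np.percentile(cx[k],[5,50,95]),3) if k.any() else '')
E
```

```text
0 0.012 29 [-0.091 -0.089 -0.061]
0 0.024 42 [-0.092 -0.09  -0.062]
0 0.036 25 [-0.094 -0.092 -0.09 ]
0 0.048 23 [-0.094 -0.093 -0.092]
0 0.06 22 [-0.095 -0.093 -0.089]
0 0.072 22 [-0.1   -0.098 -0.092]
0 0.084 26 [-0.101 -0.099 -0.092]
0 0.096 11 [-0.1   -0.096 -0.094]
0 0.108 0 
3 0.012 30 [-0.092 -0.089 -0.061]
3 0.024 44 [-0.092 -0.089 -0.062]
3 0.036 26 [-0.093 -0.092 -0.09 ]
3 0.048 27 [-0.094 -0.093 -0.091]
3 0.06 26 [-0.096 -0.094 -0.091]
3 0.072 17 [-0.1   -0.099 -0.092]
3 0.084 26 [-0.101 -0.098 -0.092]
3 0.096 13 [-0.101 -0.098 -0.095]
3 0.108 0
```

View pics/p4.png

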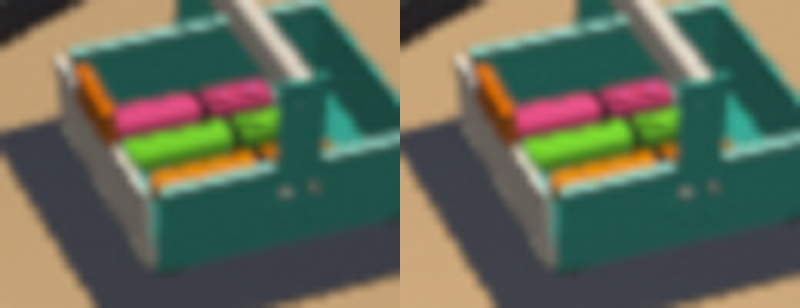

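The gate is still upright. I'll go back and check partway through the push this time.

```bash
python3 -m handwheel '[{"dx":0,"dy":6,"dz":0,"yaw":0,"hand":-1},{"dx":0,"dy":6,"dz":0,"yaw":0,"hand":-1},{"dx":0,"dy":6,"dz":0,"yaw":0,"hand":-1},{"dx":0,"dy":6,"dz":0,"yaw":0,"hand":-1},{"dx":0,"dy":2.2,"dz":0,"yaw":0,"hand":-1},{"dx":0,"dy":0,"dz":5,"yaw":0,"hand":-1},{"dx":0,"dy":0,"dz":5,"yaw":0,"hand":-1},{"dx":0,"dy":0,"dz":4,"yaw":0,"hand":-1},{"dx":0,"dy":0,"dz":0,"yaw":0,"hand":-1}]'; python3 st.py 0.53 -0.197 0.08 -27
```

```text
clock: 9.1
eef_pos: [0.5296, -0.1975, 0.0814]
eef_rot: [0.852, 0.523, -0.002, -0.002]
wrist_force: [-1.2, -1.1, -0.1]
grip_width: 0.004
grasp_force: 0.0
t 9.1 p [ 0.5296 -0.1975  0.0814] yaw_y -26.9 tilt 0.4 F [-1.2 -1.1 -0.1] w 0.4 gf 0.0 j [-0.4  -0.07  1.81 -0.    1.4   0.07]
tool cm [0.06 0.02 0.14]
yaw 0.001
```

```bash
python3 -m handwheel '[{"dx":0,"dy":-1.5,"dz":0.3,"yaw":0,"hand":-1},{"dx":0,"dy":-1.5,"dz":0,"yaw":0,"hand":-1},{"dx":0,"dy":-1.5,"dz":0,"yaw":0,"hand":-1},{"dx":0,"dy":0,"dz":0,"yaw":0,"hand":-1}]'; python3 st.py 0.459 -0.161 0.075 -27
python3 - <<'E'
from h import *
a,d=vision.grab_frame('side');cv2.imwrite('pics/p5.png',cv2.resize(a[170:250,250:350],(800,600),interpolation=cv2.INTER_CUBIC))
E
```

```text
clock: 9.6
eef_pos: [0.4901, -0.1771, 0.083]
eef_rot: [0.852, 0.523, 0.0, 0.001]
wrist_force: [-0.2, -0.4, 0.7]
grip_width: 0.009
grasp_force: 0.0
t 9.6 p [ 0.4901 -0.1771  0.083 ] yaw_y -26.9 tilt 0.1 F [-0.2 -0.4  0.7] w 0.8 gf 0.0 j [-0.4  -0.17  1.9  -0.    1.41  0.07]
tool cm [ 0.03 -3.5   0.8 ]
yaw 0.001
```

View pics/p5.png

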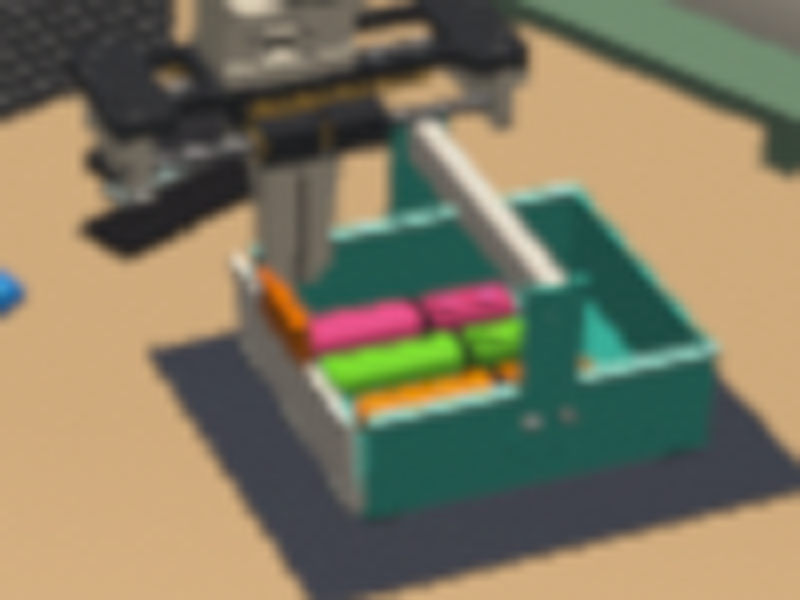

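```bash
cat > tab.py <<'E'
from h import *
O=np.array([.570,-.218]);ex=np.array([.891,-.454]);ey=np.array([.454,.891])
im,d=vision.grab_frame('side');P=cloud('side',d);H,S,V=np.moveaxis(cv2.cvtColor(im,cv2.COLOR_BGR2HSV).astype(int),-1,0)
q=P[...,:2]-O;cx=q@ex;cy=q@ey
m=(H<13)&(S>150)&(cx<-.075)&(cx>-.2)&(abs(cy)<.05);Q=P[m]
print('tab n',m.sum(),'cx',np.round(np.percentile(cx[m],[5,50,95]),3),'cy',np.round(np.percentile(cy[m],[5,50,95]),3),'z',np.round(np.percentile(P[m][:,2],[5,50,95]),3))
s=observe();e=s['eef_pos'];print('tool cx,cy',np.round([(e[:2]-O)@ex,(e[:2]-O)@ey],4),'proj side',proj('side',e))
cv2.imwrite('pics/cur.png',im)
E
python3 tab.py
python3 -m handwheel '[{"dx":0,"dy":-1,"dz":0,"yaw":0,"hand":-1},{"dx":0,"dy":-1,"dz":0,"yaw":0,"hand":-1},{"dx":0,"dy":0,"dz":0,"yaw":0,"hand":-1}]';python3 tab.py
```

```text
tab n 13 cx [-0.101 -0.099 -0.092] cy [-0.026 -0.018  0.009] z [0.082 0.085 0.1  ]
tool cx,cy [-0.0889  0.0001] proj side (np.float64(286.661005667362), np.float64(212.26780233956634))
clock: 10.07
eef_pos: [0.4723, -0.1681, 0.0821]
eef_rot: [0.852, 0.523, 0.0, 0.0]
wrist_force: [0.3, -0.8, -0.1]
grip_width: 0.0
grasp_force: 0.0
tab n 13 cx [-0.1   -0.096 -0.092] cy [-0.024 -0.02   0.01 ] z [0.078 0.085 0.096]
tool cx,cy [-1.093e-01  1.000e-04] proj side (np.float64(281.38064138474937), np.float64(213.54057035036317))
```

```bash
python3 - <<'E'
from h import *
O=np.array([.570,-.218]);ex=np.array([.891,-.454]);ey=np.array([.454,.891])
for n in('side','top'):
    im,d=vision.grab_frame(n);P=cloud(n,d);q=P[...,:2]-O;cx=q@ex;cy=q@ey;z=P[...,2]
    for lo in np.arange(.075,.21,.01):
        m=(cx>-.15)&(cx<-.075)&(abs(cy)<.06)&(z>=lo)&(z<lo+.01)
        if m.any():print(n,round(lo,3),m.sum(),'cx',np.round([cx[m].min(),cx[m].max()],3),'cy',np.round([cy[m].min(),cy[m].max()],3),np.round(im[m].mean(0)))
E
```

```text
side 0.075 14 cx [-0.101 -0.092] cy [-0.027  0.022] [ 54.  74. 106.]
side 0.085 18 cx [-0.102 -0.09 ] cy [-0.025  0.015] [ 29.  67. 125.]
side 0.095 13 cx [-0.102 -0.093] cy [-0.024  0.011] [ 20.  92. 179.]
side 0.105 8 cx [-0.118 -0.102] cy [-0.009 -0.002] [ 84.  96. 108.]
side 0.115 17 cx [-0.127 -0.099] cy [-0.011  0.003] [ 91. 106. 116.]
side 0.125 25 cx [-0.127 -0.099] cy [-0.011  0.011] [ 90. 105. 114.]
side 0.135 20 cx [-0.129 -0.094] cy [-0.011  0.008] [ 90. 105. 115.]
side 0.145 25 cx [-0.129 -0.096] cy [-0.01   0.009] [ 86.  98. 106.]
side 0.155 25 cx [-0.129 -0.095] cy [-0.011  0.004] [ 87.  98. 105.]
side 0.165 28 cx [-0.13  -0.095] cy [-0.013  0.004] [ 87.  99. 106.]
side 0.175 3 cx [-0.129 -0.108] cy [-0.008 -0.006] [78. 87. 92.]
side 0.185 3 cx [-0.14  -0.126] cy [-0.027  0.004] [63. 68. 72.]
side 0.195 38 cx [-0.148 -0.085] cy [-0.035  0.007] [51. 59. 64.]
side 0.205 64 cx [-0.148 -0.075] cy [-0.039 -0.001] [45. 50. 54.]
top 0.195 2 cx [-0.138 -0.137] cy [0.03  0.034] [67. 80. 91.]
top 0.205 26 cx [-0.149 -0.127] cy [-0.034  0.034] [ 93. 101. 106.]
```

The fingertips lie about 23 mm above the reported TCP height (0.105 against 0.082), so they passed over the tab. I'll repeat the push lower.

```bash
python3 -m handwheel '[{"dx":0,"dy":0,"dz":-1,"yaw":0,"hand":-1},{"dx":0,"dy":3,"dz":0,"yaw":0,"hand":-1},{"dx":0,"dy":3.4,"dz":0,"yaw":0,"hand":-1},{"dx":0,"dy":0,"dz":2,"yaw":0,"hand":-1},{"dx":0,"dy":0,"dz":1.4,"yaw":0,"hand":-1},{"dx":0,"dy":0,"dz":0,"yaw":0,"hand":-1}]'; python3 tab.py
python3 -m handwheel '[{"dx":0,"dy":-1.5,"dz":0,"yaw":0,"hand":-1},{"dx":0,"dy":-1.5,"dz":0,"yaw":0,"hand":-1},{"dx":0,"dy":-1.5,"dz":0.1,"yaw":0,"hand":-1},{"dx":0,"dy":-1.5,"dz":0.6,"yaw":0,"hand":-1},{"dx":0,"dy":0,"dz":0,"yaw":0,"hand":-1}]';python3 tab.py
```

```text
clock: 10.98
eef_pos: [0.5287, -0.1968, 0.0566]
eef_rot: [0.852, 0.523, -0.001, -0.001]
wrist_force: [-0.1, 0.1, 0.2]
grip_width: 0.006
grasp_force: 0.0
tab n 11 cx [-0.101 -0.095 -0.093] cy [-0.024 -0.022  0.014] z [0.078 0.087 0.095]
tool cx,cy [-0.0458  0.0002] proj side (np.float64(297.4759670677473), np.float64(215.31778275382572))
clock: 11.65
eef_pos: [0.4754, -0.1697, 0.0507]
eef_rot: [0.852, 0.523, -0.0, -0.0]
wrist_force: [-0.1, -0.1, -0.4]
grip_width: 0.004
grasp_force: 0.0
tab n 12 cx [-0.131 -0.123 -0.111] cy [-0.025 -0.007  0.034] z [0.06  0.076 0.088]
tool cx,cy [-1.055e-01  1.000e-04] proj side (np.float64(282.2355001102917), np.float64(220.13659952014575))
```

```bash
python3 -m handwheel '[{"dx":0,"dy":-0.8,"dz":0.9,"yaw":0,"hand":-1},{"dx":0,"dy":-0.8,"dz":1.1,"yaw":0,"hand":-1},{"dx":0,"dy":-0.5,"dz":1,"yaw":0,"hand":-1},{"dx":0,"dy":-0.3,"dz":1,"yaw":0,"hand":-1},{"dx":0,"dy":0,"dz":0.8,"yaw":0,"hand":-1},{"dx":0,"dy":0,"dz":0.5,"yaw":0,"hand":-1},{"dx":0,"dy":0,"dz":0,"yaw":0,"hand":-1}]'; python3 tab.py
python3 -m handwheel '[{"dx":0,"dy":0,"dz":0.3,"yaw":0,"hand":-1},{"dx":0,"dy":0,"dz":0.1,"yaw":0,"hand":-1},{"dx":0,"dy":0,"dz":0,"yaw":0,"hand":-1},{"dx":0,"dy":0,"dz":0,"yaw":0,"hand":-1}]'; python3 tab.py
```

```text
clock: 12.58
eef_pos: [0.455, -0.1593, -0.0023]
eef_rot: [0.852, 0.523, -0.0, -0.0]
wrist_force: [-0.3, 0.2, -0.1]
grip_width: 0.007
grasp_force: 0.0
tab n 5 cx [-0.146 -0.141 -0.139] cy [-0.019 -0.005 -0.004] z [0.021 0.022 0.038]
tool cx,cy [-0.129  0.   ] proj side (np.float64(276.0922726850634), np.float64(232.700598462711))
clock: 13.12
eef_pos: [0.455, -0.1593, -0.0059]
eef_rot: [0.852, 0.523, -0.0, -0.0]
wrist_force: [-0.5, 0.2, -0.7]
grip_width: 0.003
grasp_force: 0.0
tab n 4 cx [-0.147 -0.142 -0.139] cy [-0.018 -0.006 -0.005] z [0.018 0.024 0.034]
tool cx,cy [-0.1291  0.    ] proj side (np.float64(276.0492832307363), np.float64(233.52978613059872))
```

```bash
python3 -m handwheel '[{"dx":0,"dy":0,"dz":-4,"yaw":0,"hand":-1},{"dx":0,"dy":0,"dz":-6,"yaw":0,"hand":-0.2},{"dx":0,"dy":0,"dz":-6,"yaw":0,"hand":-0.2},{"dx":0,"dy":-4,"dz":0,"yaw":0,"hand":-0.2},{"dx":0,"dy":-4,"dz":0,"yaw":0,"hand":-0.2},{"dx":0,"dy":0,"dz":0,"yaw":0,"hand":-0.2}]'; python3 tab.py; python3 - <<'E'
from h import *
O=np.array([.570,-.218]);ex=np.array([.891,-.454]);ey=np.array([.454,.891])
for n in('top','side'):
    im,d=vision.grab_frame(n);P=cloud(n,d);q=P[...,:2]-O;cx=q@ex;cy=q@ey;z=P[...,2]
    m=(z>.122)&(z<.145)&(abs(cx)<.04)&(abs(cy)<.09);print(n,'bar',rect(P[m]),'cx',np.round(cx[m].mean(),4),'cy',np.round([cy[m].min(),cy[m].max()],3),np.median(z[m]))
    for a in np.arange(-.17,-.085,.015):
        m=(cx>a)&(cx<a+.015)&(abs(cy)<.06)&(z>.005)&(z<.06)
        if m.sum()>3:print(n,round(a,3),m.sum(),'z',np.round(np.median(z[m]),4))
    e=observe()['eef_pos'][:2];q=np.linalg.norm(P[...,:2]-e,axis=2)
    m=(q<.06)&(z>.09)&(z<.4);print('gripper low z',np.sort(z[m])[:6].round(3) if m.any() else '')
    cv2.imwrite(f'pics/{n}5.png',im)
E
python3 st.py 0.57 -0.218 0.16 -27
```

```text
clock: 13.92
eef_pos: [0.3826, -0.1225, 0.1546]
eef_rot: [0.852, 0.523, 0.001, 0.001]
wrist_force: [0.0, 0.1, -0.9]
grip_width: 0.402
grasp_force: 0.0
tab n 5 cx [-0.142 -0.14  -0.139] cy [-0.016 -0.004  0.021] z [0.018 0.019 0.022]
tool cx,cy [-0.2093 -0.    ] proj side (np.float64(254.47425843480818), np.float64(202.7300406004247))
top bar (array([ 573.1, -219.9]), array([154.4,  29.2]), 63.2) cx 0.0023 cy [-0.077  0.077] 0.13195158048739963
gripper low z [0.271 0.272 0.273 0.273 0.278 0.278]
side bar (array([ 571. , -216.4]), array([158.9,  30.8]), 62.7) cx -0.0021 cy [-0.078  0.081] 0.13079952658867477
side -0.17 38 z 0.0198
side -0.155 42 z 0.0196
side -0.14 86 z 0.0192
side -0.125 80 z 0.0182
side -0.11 84 z 0.0177
side -0.095 80 z 0.0163
gripper low z [0.18  0.18  0.18  0.184 0.184 0.184]
t 14.07 p [ 0.3841 -0.1233  0.1542] yaw_y -26.9 tilt 0.0 F [ 0.4 -0.6  0.7] w 37.2 gf 0.0 j [-0.37 -0.5   2.03 -0.    1.61  0.1 ]
tool cm [-2.000e-02  2.086e+01 -5.800e-01]
yaw 0.001
```

The gate is at about 1.52 rad and the caddy hasn't moved. Next I grasp the handle bar.

```bash
python3 -m handwheel '[{"dx":0,"dy":5,"dz":0,"yaw":0,"hand":-0.2},{"dx":0,"dy":5,"dz":0,"yaw":0,"hand":-0.2},{"dx":0,"dy":5,"dz":0,"yaw":0,"hand":-0.2},{"dx":0,"dy":5,"dz":0,"yaw":0,"hand":-0.2},{"dx":0,"dy":1,"dz":0,"yaw":0,"hand":-0.2},{"dx":0,"dy":0,"dz":0,"yaw":0,"hand":-0.2},{"dx":0,"dy":0,"dz":2.5,"yaw":0,"hand":-0.2},{"dx":0,"dy":0,"dz":2.5,"yaw":0,"hand":-0.2},{"dx":0,"dy":0,"dz":2.5,"yaw":0,"hand":-0.2},{"dx":0,"dy":0,"dz":0,"yaw":0,"hand":-0.2}]'; python3 st.py 0.571 -0.218 0.078 -27
```

```text
clock: 15.32
eef_pos: [0.5694, -0.2175, 0.0777]
eef_rot: [0.852, 0.523, -0.001, -0.001]
wrist_force: [-1.2, -0.2, -0.3]
grip_width: 0.401
grasp_force: 0.0
t 15.32 p [ 0.5694 -0.2175  0.0777] yaw_y -26.9 tilt 0.2 F [-1.2 -0.2 -0.3] w 37.3 gf 0.0 j [-0.41  0.03  1.72  0.    1.39  0.06]
tool cm [ 0.03  0.16 -0.03]
yaw 0.001
```

```bash
python3 -m handwheel '[{"dx":0,"dy":0,"dz":0,"yaw":0,"hand":-1},{"dx":0,"dy":0,"dz":0,"yaw":0,"hand":-1},{"dx":0,"dy":0,"dz":0,"yaw":0,"hand":-1},{"dx":0,"dy":0,"dz":0,"yaw":0,"hand":-1},{"dx":0,"dy":0,"dz":0,"yaw":0,"hand":-1}]'; python3 st.py 0.571 -0.218 0.2; python3 tab.py; python3 - <<'E'
from h import *
im,d=vision.grab_frame('side');P=cloud('side',d);z=P[...,2]
m=(abs(P[...,0]-.56)<.04)&(abs(P[...,1]+.22)<.03)&(z>.09)&(z<.3)
cv2.imwrite('pics/p6.png',cv2.resize(im[150:270,230:390],(800,600)))
E
```

```text
clock: 15.95
eef_pos: [0.5714, -0.2184, 0.0799]
eef_rot: [0.852, 0.523, 0.0, 0.001]
wrist_force: [1.5, -0.3, 5.5]
grip_width: 0.13
grasp_force: 30.0
t 15.95 p [ 0.5714 -0.2184  0.0799] yaw_y -26.9 tilt 0.1 F [ 1.5 -0.3  5.5] w 12.1 gf 30.0 j [-0.41  0.03  1.72  0.    1.39  0.06]
tool cm [  0.02  -0.04 -12.01]
tab n 3 cx [-0.143 -0.142 -0.142] cy [-0.013 -0.001  0.006] z [0.019 0.02  0.021]
tool cx,cy [0.0014 0.0002] proj side (np.float64(309.6409505357168), np.float64(207.8914069660329))
```

View pics/p6.png

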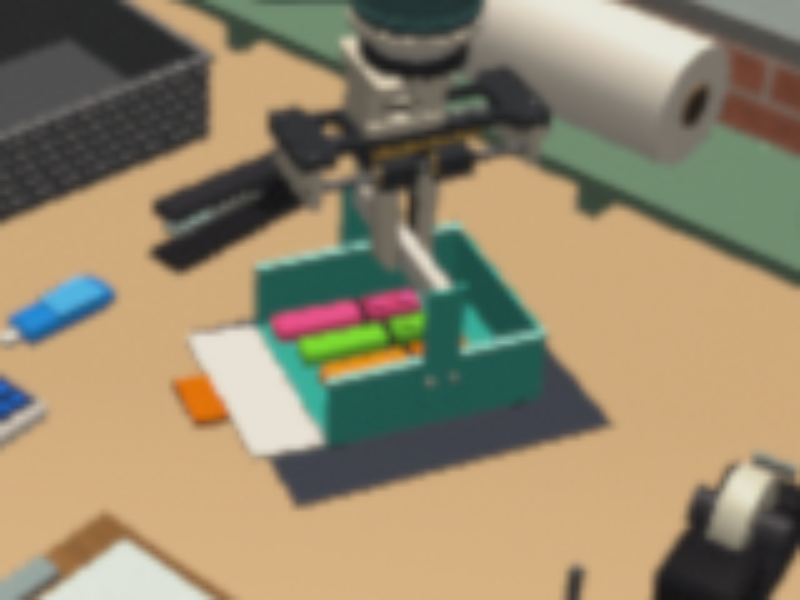

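The gate plate lies flat (about 250,390 in the crop), the bar is held at 30 N and all highlighters are inside. I'll lift and carry.

```bash
python3 -m handwheel '[{"dx":0,"dy":0,"dz":-1,"yaw":0,"hand":-1},{"dx":0,"dy":0,"dz":-2.5,"yaw":0,"hand":-1},{"dx":0,"dy":0,"dz":-3,"yaw":0,"hand":-1},{"dx":0,"dy":0,"dz":-3,"yaw":0,"hand":-1},{"dx":0,"dy":0,"dz":-2.5,"yaw":0,"hand":-1},{"dx":0,"dy":0,"dz":-1.5,"yaw":0,"hand":-1},{"dx":0,"dy":0,"dz":0,"yaw":-0.06,"hand":-1},{"dx":0,"dy":0,"dz":0,"yaw":-0.09,"hand":-1},{"dx":0,"dy":0,"dz":0,"yaw":-0.09,"hand":-1},{"dx":0,"dy":0,"dz":0,"yaw":-0.07,"hand":-1},{"dx":0,"dy":0,"dz":0,"yaw":0,"hand":-1}]'; python3 st.py 0.707 0.222 0.21 -9.3; python3 tab.py
```

```text
clock: 17.42
eef_pos: [0.5706, -0.2181, 0.2134]
eef_rot: [0.761, 0.648, -0.0, -0.001]
wrist_force: [-0.6, -0.0, -5.3]
grip_width: 0.126
grasp_force: 30.0
t 17.43 p [ 0.5706 -0.2181  0.2134] yaw_y -9.2 tilt 0.1 F [-0.6 -0.  -5.3] w 11.7 gf 30.0 j [-0.41 -0.03  1.56  0.    1.61 -0.25]
tool cm [45.62  6.43  0.35]
yaw 0.002
tab n 1 cx [-0.137 -0.137 -0.137] cy [-0.037 -0.037 -0.037] z [0.153 0.153 0.153]
tool cx,cy [0.0007 0.0002] proj side (np.float64(311.4042605966524), np.float64(177.2135481562612))
```

```bash
python3 -m handwheel '[{"dx":1.5,"dy":0.3,"dz":0,"yaw":0,"hand":-1},{"dx":3,"dy":0.6,"dz":0,"yaw":0,"hand":-1},{"dx":4,"dy":0.6,"dz":0,"yaw":0,"hand":-1},{"dx":4,"dy":0.6,"dz":0,"yaw":0,"hand":-1},{"dx":4,"dy":0.6,"dz":0,"yaw":0,"hand":-1},{"dx":4,"dy":0.6,"dz":0,"yaw":0,"hand":-1},{"dx":4,"dy":0.6,"dz":0,"yaw":0,"hand":-1},{"dx":4,"dy":0.6,"dz":0,"yaw":0,"hand":-1},{"dx":4,"dy":0.6,"dz":0,"yaw":0,"hand":-1},{"dx":4,"dy":0.6,"dz":0,"yaw":0,"hand":-1},{"dx":4,"dy":0.6,"dz":0,"yaw":0,"hand":-1},{"dx":2.5,"dy":0.3,"dz":0,"yaw":0,"hand":-1}]'; python3 -m handwheel '[{"dx":1.2,"dy":0,"dz":0,"yaw":0,"hand":-1},{"dx":0,"dy":0,"dz":0,"yaw":0,"hand":-1},{"dx":0,"dy":0,"dz":0,"yaw":0,"hand":-1}]'
python3 st.py 0.707 0.222 0.168 -9.3; python3 - <<'E'
from h import *
a,d=vision.grab_frame('side');b,e=vision.grab_frame('top');np.save('pics/e.npy',e)
P=cloud('top',e);x,y,z=np.moveaxis(P,-1,0)
m=(abs(x-.58)<.16)&(y>.09)&(y<.4)&(z>.078)&(z<.095)&(x<.7);print('rim',rect(P[m]))
cv2.imwrite('pics/p7.png',np.hstack([cv2.resize(a[90:250,160:320],(400,400)),cv2.resize(b[60:240,90:270],(400,400))]))
E
```

```text
clock: 18.98
eef_pos: [0.7046, 0.1982, 0.2135]
eef_rot: [0.761, 0.649, -0.0, -0.0]
wrist_force: [0.3, -0.4, -5.7]
grip_width: 0.125
grasp_force: 30.0
clock: 19.35
eef_pos: [0.7064, 0.2066, 0.2143]
eef_rot: [0.762, 0.648, -0.0, 0.0]
wrist_force: [-0.8, 0.2, -5.2]
grip_width: 0.127
grasp_force: 30.0
t 19.35 p [0.7064 0.2066 0.2143] yaw_y -9.2 tilt 0.0 F [-0.8  0.2 -5.2] w 11.8 gf 30.0 j [ 0.25  0.24  1.26 -0.    1.64  0.41]
tool cm [ 1.53 -0.19  4.63]
yaw 0.001
rim (array([577.1, 229.3]), array([122.9, 323.8]), 25.5)
```

View pics/p7.png

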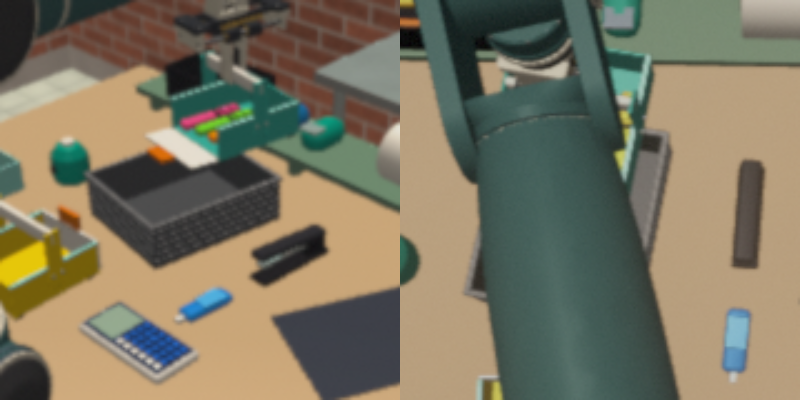

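The caddy hangs level over the far rim with its gate over the basket, highlighters aboard. I'll centre it, lower onto the rim and press gently.

```bash
python3 -m handwheel '[{"dx":1.5,"dy":-0.5,"dz":1.5,"yaw":0,"hand":-1},{"dx":0,"dy":0,"dz":1.5,"yaw":0,"hand":-1},{"dx":0,"dy":0,"dz":1,"yaw":0,"hand":-1},{"dx":0,"dy":0,"dz":0.5,"yaw":0,"hand":-1},{"dx":0,"dy":0,"dz":0,"yaw":0,"hand":-1}]';python3 -m handwheel '[{"dx":0,"dy":0,"dz":0.5,"yaw":0,"hand":-1},{"dx":0,"dy":0,"dz":0.3,"yaw":0,"hand":-1},{"dx":0,"dy":0,"dz":0,"yaw":0,"hand":-1}]';python3 -m handwheel '[{"dx":0,"dy":0,"dz":0.3,"yaw":0,"hand":-1},{"dx":0,"dy":0,"dz":0.3,"yaw":0,"hand":-1},{"dx":0,"dy":0,"dz":0,"yaw":0,"hand":-1}]'; python3 st.py
```

```text
clock: 20.08
eef_pos: [0.7039, 0.223, 0.1687]
eef_rot: [0.761, 0.648, -0.0, -0.0]
wrist_force: [-0.7, -0.0, -5.0]
grip_width: 0.126
grasp_force: 30.0
clock: 20.45
eef_pos: [0.7039, 0.2232, 0.1608]
eef_rot: [0.761, 0.648, -0.0, -0.0]
wrist_force: [0.6, -0.4, -5.5]
grip_width: 0.126
grasp_force: 30.0
clock: 20.82
eef_pos: [0.7038, 0.2232, 0.1546]
eef_rot: [0.761, 0.648, -0.0, -0.0]
wrist_force: [-0.5, -0.2, -5.6]
grip_width: 0.126
grasp_force: 30.0
t 20.82 p [0.7038 0.2232 0.1546] yaw_y -9.2 tilt 0.0 F [-0.5 -0.2 -5.6] w 11.7 gf 30.0 j [ 0.27  0.26  1.33 -0.    1.54  0.43]
```

```bash
python3 -m handwheel '[{"dx":0,"dy":0,"dz":0.3,"yaw":0,"hand":-1},{"dx":0,"dy":0,"dz":0.2,"yaw":0,"hand":-1},{"dx":0,"dy":0,"dz":0,"yaw":0,"hand":-1}]';python3 -m handwheel '[{"dx":0,"dy":0,"dz":0.3,"yaw":0,"hand":-1},{"dx":0,"dy":0,"dz":0,"yaw":0,"hand":-1}]';python3 -m handwheel '[{"dx":0,"dy":0,"dz":0.3,"yaw":0,"hand":-1},{"dx":0,"dy":0,"dz":0,"yaw":0,"hand":-1}]'
```

```text
clock: 21.2
eef_pos: [0.7044, 0.2233, 0.1539]
eef_rot: [0.761, 0.648, 0.002, 0.001]
wrist_force: [-8.8, -3.9, 17.9]
grip_width: 0.125
grasp_force: 30.0
clock: 21.45
eef_pos: [0.7056, 0.2233, 0.1535]
eef_rot: [0.761, 0.648, 0.003, 0.002]
wrist_force: [-9.3, -3.9, 31.0]
grip_width: 0.126
grasp_force: 30.0
clock: 21.7
eef_pos: [0.7059, 0.2235, 0.1504]
eef_rot: [0.761, 0.648, 0.004, 0.002]
wrist_force: [-6.2, -1.8, 28.7]
grip_width: 0.134
grasp_force: 30.0
```

```bash
python3 -m handwheel '[{"dx":0,"dy":-0.3,"dz":0,"yaw":0,"hand":-0.72},{"dx":0,"dy":-0.6,"dz":0,"yaw":0,"hand":-0.69},{"dx":0,"dy":-0.5,"dz":0,"yaw":0,"hand":-0.66},{"dx":0,"dy":-0.4,"dz":0.3,"yaw":0,"hand":-0.64},{"dx":0,"dy":0,"dz":0,"yaw":0,"hand":-0.64}]';python3 st.py; cat > cad.py <<'E'
from h import *
# caddy slope & tab from side view, in basket frame
B=np.array([.606,.239]);bx=np.array([.987,-.162]);by=np.array([.162,.987])
im,d=vision.grab_frame('side');P=cloud('side',d);z=P[...,2];H,S,V=np.moveaxis(cv2.cvtColor(im,cv2.COLOR_BGR2HSV).astype(int),-1,0)
q=P[...,:2]-B;cx=q@bx;cy=q@by
m=(H<14)&(S>150)&(abs(cx)<.13)&(abs(cy)<.05)&(z<.12)
print('tab',m.sum(),np.round([np.median(cx[m]),np.median(cy[m]),np.median(z[m])],3) if m.any() else '')
w=(S<60)&(V>150)&(cx>-.13)&(cx<.09)&(abs(cy)<.075)&(z>.01)&(z<.13)
if w.sum()>20:
    k=np.polyfit(cx[w],z[w],1);print('gate plate n',w.sum(),'cx',np.round(np.percentile(cx[w],[5,95]),3),'z',np.round(np.percentile(z[w],[5,95]),3),'slope deg',np.degrees(np.arctan(k[0])).round(1))
t=(H>75)&(H<95)&(S>80)&(cx>-.05)&(cx<.25)&(cy<-.06)&(cy>-.1)&(z>.05)&(z<.22)
if t.sum()>20:
    a=[]
    for c in np.arange(-.02,.2,.01):
        u=t&(cx>c)&(cx<c+.01)
        if u.sum()>2:a.append((c+.005,np.percentile(z[u],5),u.sum()))
    a=np.array(a);k=np.polyfit(a[:,0],a[:,1],1);print('wall bottom slope',np.degrees(np.arctan(k[0])).round(1))
for nm,lo,hi,s in(('pink',155,178,90),('green',38,62,130),('yellow',24,33,150),('orange',8,20,180)):
    r=(H>=lo)&(H<=hi)&(S>s)&(cx>-.13)&(cx<.25)&(abs(cy)<.11)&(z<.3)
    if r.sum()>4:print(nm,r.sum(),np.round([np.median(cx[r]),np.median(cy[r]),np.median(z[r])],3))
cv2.imwrite('pics/curs.png',im)
E
python3 cad.py
```

```text
clock: 22.32
eef_pos: [0.6858, 0.2262, 0.1407]
eef_rot: [0.761, 0.648, -0.0, -0.0]
wrist_force: [-2.9, 0.6, 1.7]
grip_width: 0.176
grasp_force: 1.3
t 22.32 p [0.6858 0.2262 0.1407] yaw_y -9.2 tilt 0.0 F [-2.9  0.6  1.7] w 16.4 gf 1.3 j [0.28 0.24 1.39 0.   1.52 0.44]
tab 13 [-0.061 -0.006  0.063]
gate plate n 239 cx [-0.038  0.012] z [0.065 0.075] slope deg 10.6
wall bottom slope 7.9
pink 90 [0.069 0.048 0.095]
green 90 [0.073 0.014 0.095]
orange 46 [-0.055  0.001  0.064]
```

```bash
python3 -m handwheel '[{"dx":0,"dy":-0.4,"dz":0.2,"yaw":0,"hand":-0.62},{"dx":0,"dy":-0.4,"dz":0.2,"yaw":0,"hand":-0.6},{"dx":0,"dy":-0.4,"dz":0.2,"yaw":0,"hand":-0.58},{"dx":0,"dy":-0.4,"dz":0.3,"yaw":0,"hand":-0.55},{"dx":0,"dy":0,"dz":0,"yaw":0,"hand":-0.55}]';python3 st.py;python3 cad.py
```

```text
clock: 23.0
eef_pos: [0.67, 0.2286, 0.1318]
eef_rot: [0.761, 0.648, -0.0, -0.0]
wrist_force: [-2.1, -0.4, -1.3]
grip_width: 0.226
grasp_force: 0.8
t 23.0 p [0.67   0.2286 0.1318] yaw_y -9.2 tilt 0.0 F [-2.1 -0.4 -1.3] w 21.0 gf 0.8 j [0.29 0.21 1.44 0.   1.5  0.45]
tab 17 [-0.049  0.002  0.036]
gate plate n 233 cx [-0.034  0.021] z [0.04  0.114] slope deg 33.9
wall bottom slope 12.5
pink 96 [0.071 0.047 0.086]
green 85 [0.07  0.014 0.087]
yellow 6 [0.095 0.01  0.087]
orange 46 [-0.05  -0.001  0.037]
```

```bash
python3 -m handwheel '[{"dx":0,"dy":-0.4,"dz":0.3,"yaw":0,"hand":-0.52},{"dx":0,"dy":-0.4,"dz":0.3,"yaw":0,"hand":-0.49},{"dx":0,"dy":-0.3,"dz":0.2,"yaw":0,"hand":-0.46},{"dx":0,"dy":0,"dz":0,"yaw":0,"hand":-0.44},{"dx":0,"dy":0,"dz":0,"yaw":0,"hand":-0.44}]';python3 st.py;python3 cad.py
```

```text
clock: 23.68
eef_pos: [0.6595, 0.2304, 0.1241]
eef_rot: [0.761, 0.648, -0.0, -0.0]
wrist_force: [-1.8, 0.0, -1.4]
grip_width: 0.28
grasp_force: 0.9
t 23.68 p [0.6595 0.2304 0.1241] yaw_y -9.2 tilt 0.0 F [-1.8  0.  -1.4] w 26.0 gf 0.9 j [0.3  0.19 1.47 0.   1.48 0.46]
tab 13 [-0.045  0.001  0.018]
gate plate n 186 cx [-0.026  0.024] z [0.024 0.096] slope deg 37.1
wall bottom slope 14.7
pink 102 [0.058 0.045 0.076]
green 93 [0.059 0.011 0.075]
orange 43 [-0.037  0.001  0.025]
```

```bash
python3 -m handwheel '[{"dx":0,"dy":-0.3,"dz":0,"yaw":0,"hand":-0.4},{"dx":0,"dy":0,"dz":0,"yaw":0,"hand":-0.4},{"dx":0,"dy":0,"dz":0,"yaw":0,"hand":-0.4},{"dx":0,"dy":0,"dz":0,"yaw":0,"hand":-0.4}]';python3 cad.py; python3 - <<'E'
import cv2
cv2.imwrite('pics/p8.png',cv2.resize(cv2.imread('pics/curs.png')[110:230,180:340],(800,600),interpolation=cv2.INTER_CUBIC))
E
```

```text
clock: 24.22
eef_pos: [0.6565, 0.2309, 0.1241]
eef_rot: [0.761, 0.648, -0.0, -0.0]
wrist_force: [-2.1, -0.7, 0.2]
grip_width: 0.301
grasp_force: 0.9
tab 15 [-0.038  0.005  0.02 ]
gate plate n 155 cx [-0.026  0.026] z [0.021 0.099] slope deg 42.7
wall bottom slope 17.0
pink 99 [0.056 0.047 0.071]
green 95 [0.052 0.013 0.068]
yellow 12 [ 0.037 -0.02   0.066]
orange 63 [ 0.023 -0.01   0.051]
```

View pics/p8.png

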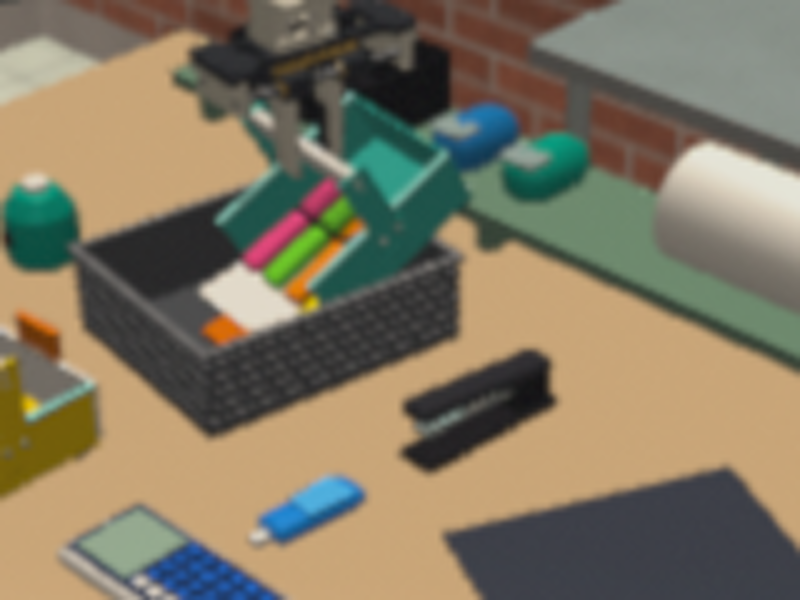

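The caddy leans nicely: pivot on the far rim, gate tip near the basket floor, all four highlighters heading for the gate. A small shake should help them slide.

```bash
python3 -m handwheel '[{"dx":0,"dy":0.7,"dz":0,"yaw":0,"hand":-0.44},{"dx":0,"dy":-0.7,"dz":0,"yaw":0,"hand":-0.44},{"dx":0,"dy":0.7,"dz":0,"yaw":0,"hand":-0.44},{"dx":0,"dy":-0.7,"dz":0,"yaw":0,"hand":-0.44},{"dx":0,"dy":0.7,"dz":0,"yaw":0,"hand":-0.44},{"dx":0,"dy":-0.7,"dz":0,"yaw":0,"hand":-0.44},{"dx":0,"dy":0,"dz":0,"yaw":0,"hand":-0.4}]';python3 cad.py; python3 st.py
```

```text
clock: 25.15
eef_pos: [0.6557, 0.231, 0.1238]
eef_rot: [0.761, 0.648, -0.0, -0.0]
wrist_force: [-2.1, 1.2, -1.7]
grip_width: 0.298
grasp_force: 1.3
tab 17 [-0.045  0.008  0.017]
gate plate n 87 cx [-0.033  0.039] z [0.02  0.111] slope deg 51.6
wall bottom slope 16.3
pink 104 [0.023 0.047 0.058]
green 108 [0.036 0.014 0.063]
yellow 21 [ 0.006 -0.046  0.054]
orange 82 [ 0.006 -0.013  0.05 ]
t 25.2 p [0.6559 0.231  0.1239] yaw_y -9.2 tilt 0.0 F [-2.9  0.6 -0.3] w 27.8 gf 1.6 j [ 0.3   0.19  1.48 -0.    1.48  0.46]
```

Progress: each has moved about 20–30 mm. I'll keep shaking.

```bash
python3 -m handwheel '[{"dx":0,"dy":0.8,"dz":0,"yaw":0,"hand":-0.44},{"dx":0,"dy":-0.8,"dz":0,"yaw":0,"hand":-0.44},{"dx":0,"dy":0.8,"dz":0,"yaw":0,"hand":-0.44},{"dx":0,"dy":-0.8,"dz":0,"yaw":0,"hand":-0.44},{"dx":0,"dy":0.8,"dz":0,"yaw":0,"hand":-0.44},{"dx":0,"dy":-0.8,"dz":0,"yaw":0,"hand":-0.44},{"dx":0,"dy":0.8,"dz":0,"yaw":0,"hand":-0.44},{"dx":0,"dy":-0.8,"dz":0,"yaw":0,"hand":-0.44},{"dx":0,"dy":0.8,"dz":0,"yaw":0,"hand":-0.44},{"dx":0,"dy":-0.8,"dz":0,"yaw":0,"hand":-0.44},{"dx":0,"dy":0,"dz":0,"yaw":0,"hand":-0.4}]';python3 cad.py
```

```text
clock: 26.58
eef_pos: [0.6555, 0.231, 0.1239]
eef_rot: [0.761, 0.648, -0.0, 0.0]
wrist_force: [-3.0, -0.2, -1.5]
grip_width: 0.298
grasp_force: 1.4
tab 10 [-0.058 -0.001  0.017]
wall bottom slope 11.6
pink 99 [-0.033  0.047  0.037]
green 102 [-0.008  0.012  0.049]
yellow 22 [ 0.001 -0.036  0.05 ]
orange 99 [-0.021 -0.017  0.043]
```

```bash
python3 -m handwheel '[{"dx":0,"dy":0.8,"dz":0,"yaw":0,"hand":-0.44},{"dx":0,"dy":-0.8,"dz":0,"yaw":0,"hand":-0.44},{"dx":0,"dy":0.8,"dz":0,"yaw":0,"hand":-0.44},{"dx":0,"dy":-0.8,"dz":0,"yaw":0,"hand":-0.44},{"dx":0,"dy":0.8,"dz":0,"yaw":0,"hand":-0.44},{"dx":0,"dy":-0.8,"dz":0,"yaw":0,"hand":-0.44},{"dx":0,"dy":0.8,"dz":0,"yaw":0,"hand":-0.44},{"dx":0,"dy":-0.8,"dz":0,"yaw":0,"hand":-0.44},{"dx":0,"dy":0.8,"dz":0,"yaw":0,"hand":-0.44},{"dx":0,"dy":-0.8,"dz":0,"yaw":0,"hand":-0.44},{"dx":0,"dy":0.8,"dz":0,"yaw":0,"hand":-0.44},{"dx":0,"dy":-0.8,"dz":0,"yaw":0,"hand":-0.44}]';python3 cad.py; python3 - <<'E'
from h import *
a=cv2.imread('pics/curs.png');b,e=vision.grab_frame('top')
P=cloud('side',vision.grab_frame('side')[1]);x,y,z=np.moveaxis(P,-1,0)
m=(z>.082)&(z<.09)&(x>.44)&(x<.62)&(y>.07)&(y<.42)&(np.hypot(x-.66,y-.23)>.1);print('rim near corner',np.round(P[m][np.argmin(x[m])],3),np.round(P[m][np.argmin(y[m])],3))
P0=cloud('side',np.load('side0.npy'));x,y,z=np.moveaxis(P0,-1,0)
m=(z>.082)&(z<.09)&(x>.44)&(x<.62)&(y>.07)&(y<.42);print('start',np.round(P0[m][np.argmin(x[m])],3),np.round(P0[m][np.argmin(y[m])],3))
cv2.imwrite('pics/p9.png',np.hstack([cv2.resize(a[120:220,190:290],(400,400),interpolation=cv2.INTER_CUBIC),cv2.resize(b[80:220,100:240],(400,400))]))
E
```

```text
clock: 28.12
eef_pos: [0.6557, 0.231, 0.1237]
eef_rot: [0.761, 0.648, -0.0, -0.0]
wrist_force: [-2.2, 0.3, -1.7]
grip_width: 0.281
grasp_force: 0.9
tab 4 [-0.061 -0.028  0.034]
wall bottom slope 9.4
pink 82 [-0.04   0.047  0.039]
green 82 [-0.037  0.014  0.041]
yellow 26 [-0.015 -0.035  0.047]
orange 77 [-0.032 -0.02   0.045]
rim near corner [0.455 0.148 0.084] [0.614 0.121 0.086]
start [0.454 0.147 0.085] [0.588 0.124 0.086]
```

View pics/p9.png

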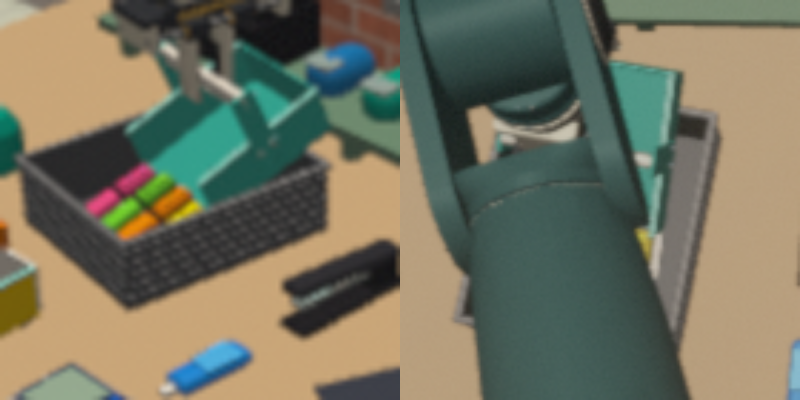

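All four now rest on the lowered gate, noses against the near wall, and the basket hasn't moved. Next I back the caddy off along the rim while levelling it gradually, so that the tails come off the ramp.

```bash
python3 -m handwheel '[{"dx":0,"dy":1,"dz":-0.3,"yaw":0,"hand":-0.5},{"dx":0,"dy":1,"dz":-0.3,"yaw":0,"hand":-0.5},{"dx":0,"dy":1,"dz":-0.4,"yaw":0,"hand":-0.55},{"dx":0,"dy":0,"dz":0,"yaw":0,"hand":-0.55}]';python3 st.py;python3 cad.py
```

```text
clock: 28.78
eef_pos: [0.6863, 0.2262, 0.1345]
eef_rot: [0.761, 0.648, 0.0, 0.0]
wrist_force: [-5.5, 0.2, 3.9]
grip_width: 0.226
grasp_force: 2.4
t 28.77 p [0.6863 0.2262 0.1345] yaw_y -9.2 tilt 0.0 F [-5.5  0.2  3.9] w 21.0 gf 2.4 j [0.28 0.24 1.4  0.   1.5  0.44]
tab 6 [-0.104 -0.025  0.083]
gate plate n 89 cx [-0.043 -0.   ] z [0.075 0.083] slope deg 5.9
wall bottom slope 2.8
pink 46 [-0.057  0.046  0.102]
green 88 [-0.063  0.013  0.09 ]
yellow 81 [-0.066 -0.055  0.087]
orange 92 [-0.072 -0.022  0.089]
```

```bash
python3 -m handwheel '[{"dx":0,"dy":0,"dz":-0.8,"yaw":0,"hand":-0.55},{"dx":0,"dy":0,"dz":-0.6,"yaw":0,"hand":-0.6},{"dx":0,"dy":0,"dz":0,"yaw":0,"hand":-0.75},{"dx":0,"dy":0,"dz":0,"yaw":0,"hand":-1},{"dx":0,"dy":0,"dz":0,"yaw":0,"hand":-1},{"dx":0,"dy":0.2,"dz":-0.7,"yaw":0,"hand":-1},{"dx":0,"dy":0.8,"dz":0,"yaw":0,"hand":-1},{"dx":0,"dy":0.9,"dz":0,"yaw":0,"hand":-1},{"dx":0,"dy":0.8,"dz":0,"yaw":0,"hand":-1},{"dx":0,"dy":0.4,"dz":0,"yaw":0,"hand":-1},{"dx":0,"dy":0,"dz":0,"yaw":0,"hand":-1}]';python3 st.py;python3 cad.py; python3 - <<'E'
import cv2
cv2.imwrite('pics/p10.png',cv2.resize(cv2.imread('pics/curs.png')[110:230,180:340],(800,600),interpolation=cv2.INTER_CUBIC))
E
```

```text
clock: 30.2
eef_pos: [0.717, 0.221, 0.1547]
eef_rot: [0.761, 0.648, -0.0, -0.0]
wrist_force: [0.6, -0.6, -4.6]
grip_width: 0.127
grasp_force: 30.0
t 30.2 p [0.717  0.221  0.1547] yaw_y -9.2 tilt 0.0 F [ 0.6 -0.6 -4.6] w 11.8 gf 30.0 j [ 0.27  0.29  1.3  -0.    1.55  0.43]
tab 10 [-0.072 -0.029  0.105]
gate plate n 91 cx [-0.018  0.029] z [0.091 0.098] slope deg -0.3
wall bottom slope -0.4
pink 57 [-0.073  0.046  0.054]
green 80 [-0.041  0.014  0.109]
yellow 87 [-0.054 -0.055  0.085]
orange 106 [-0.042 -0.023  0.108]
```

Two highlighters look to be off, two or three still sit on the lip of the gate. I'll tip again from this rearward spot.

```bash
python3 -m handwheel '[{"dx":0,"dy":0,"dz":0.6,"yaw":0,"hand":-1},{"dx":0,"dy":-0.3,"dz":0.4,"yaw":0,"hand":-0.8},{"dx":0,"dy":-0.6,"dz":0.2,"yaw":0,"hand":-0.69},{"dx":0,"dy":-0.5,"dz":0.2,"yaw":0,"hand":-0.66},{"dx":0,"dy":-0.5,"dz":0.2,"yaw":0,"hand":-0.63},{"dx":0,"dy":-0.5,"dz":0.2,"yaw":0,"hand":-0.61},{"dx":0,"dy":-0.4,"dz":0.2,"yaw":0,"hand":-0.6},{"dx":0,"dy":0,"dz":0,"yaw":0,"hand":-0.6}]';python3 st.py;python3 cad.py
```

```text
clock: 31.25
eef_pos: [0.6888, 0.2257, 0.1349]
eef_rot: [0.761, 0.648, -0.0, -0.0]
wrist_force: [-2.7, 0.1, 0.9]
grip_width: 0.197
grasp_force: 1.3
t 31.25 p [0.6888 0.2257 0.1349] yaw_y -9.2 tilt 0.0 F [-2.7  0.1  0.9] w 18.3 gf 1.3 j [0.28 0.24 1.39 0.   1.51 0.44]
tab 1 [-0.087 -0.03   0.042]
gate plate n 54 cx [0.008 0.032] z [0.057 0.121] slope deg 46.0
wall bottom slope 9.7
pink 82 [-0.035  0.05   0.052]
green 96 [-0.034  0.012  0.061]
yellow 55 [-0.023 -0.051  0.064]
orange 113 [-0.039 -0.022  0.058]
```

```bash
python3 -m handwheel '[{"dx":0,"dy":-0.4,"dz":0.2,"yaw":0,"hand":-0.57},{"dx":0,"dy":-0.4,"dz":0.3,"yaw":0,"hand":-0.54},{"dx":0,"dy":0.8,"dz":0,"yaw":0,"hand":-0.52},{"dx":0,"dy":-0.8,"dz":0,"yaw":0,"hand":-0.52},{"dx":0,"dy":0.8,"dz":0,"yaw":0,"hand":-0.52},{"dx":0,"dy":-0.8,"dz":0,"yaw":0,"hand":-0.52},{"dx":0,"dy":0.8,"dz":0,"yaw":0,"hand":-0.52},{"dx":0,"dy":-0.8,"dz":0,"yaw":0,"hand":-0.52},{"dx":0,"dy":0.8,"dz":0,"yaw":0,"hand":-0.52},{"dx":0,"dy":-0.8,"dz":0,"yaw":0,"hand":-0.52},{"dx":0,"dy":0.8,"dz":0,"yaw":0,"hand":-0.52},{"dx":0,"dy":-0.8,"dz":0,"yaw":0,"hand":-0.52}]';python3 st.py;python3 cad.py
```

```text
clock: 32.8
eef_pos: [0.6811, 0.2268, 0.1297]
eef_rot: [0.761, 0.648, -0.0, 0.0]
wrist_force: [-0.7, 0.1, -1.2]
grip_width: 0.239
grasp_force: 0.8
t 32.8 p [0.6811 0.2268 0.1297] yaw_y -9.2 tilt 0.0 F [-0.7  0.1 -1.2] w 22.3 gf 0.8 j [ 0.29  0.23  1.42 -0.    1.5   0.45]
tab 6 [-0.052 -0.025  0.036]
gate plate n 72 cx [0.011 0.039] z [0.046 0.119] slope deg 54.4
wall bottom slope 13.8
pink 86 [-0.04   0.047  0.042]
green 91 [-0.034  0.014  0.045]
yellow 26 [-0.017 -0.043  0.051]
orange 90 [-0.029 -0.022  0.047]
```

```bash
sed -i "s/np.round(\[np.median(cx\[r\]),np.median(cy\[r\]),np.median(z\[r\])\],3))/np.round([np.median(cx[r]),np.median(cy[r]),np.median(z[r])],3),'ext',np.round(np.percentile(cx[r],[3,97]),3),'z',np.round(np.percentile(z[r],[3,97]),3))/" cad.py; python3 -m handwheel '[{"dx":0,"dy":-0.4,"dz":0.2,"yaw":0,"hand":-0.49},{"dx":0,"dy":-0.4,"dz":0.2,"yaw":0,"hand":-0.45},{"dx":0,"dy":0.8,"dz":0,"yaw":0,"hand":-0.45},{"dx":0,"dy":-0.8,"dz":0,"yaw":0,"hand":-0.45},{"dx":0,"dy":0.8,"dz":0,"yaw":0,"hand":-0.45},{"dx":0,"dy":-0.8,"dz":0,"yaw":0,"hand":-0.45},{"dx":0,"dy":0.8,"dz":0,"yaw":0,"hand":-0.45},{"dx":0,"dy":-0.8,"dz":0,"yaw":0,"hand":-0.45},{"dx":0,"dy":0,"dz":0,"yaw":0,"hand":-0.45}]';python3 st.py;python3 cad.py
```

```text
clock: 33.98
eef_pos: [0.6728, 0.2283, 0.126]
eef_rot: [0.761, 0.648, -0.0, -0.0]
wrist_force: [-1.2, 0.4, -0.3]
grip_width: 0.275
grasp_force: 0.8
t 33.98 p [0.6728 0.2283 0.126 ] yaw_y -9.2 tilt 0.0 F [-1.2  0.4 -0.3] w 25.5 gf 0.8 j [ 0.29  0.22  1.44 -0.    1.49  0.45]
tab 4 [-0.03  -0.028  0.038]
gate plate n 74 cx [0.013 0.036] z [0.037 0.049] slope deg 32.9
wall bottom slope 15.7
pink 82 [-0.038  0.048  0.035] ext [-0.078  0.017] z [0.005 0.048]
green 85 [-0.032  0.013  0.038] ext [-0.075  0.007] z [0.025 0.053]
yellow 11 [-0.009  0.007  0.035] ext [-0.063  0.01 ] z [0.02  0.045]
orange 71 [-0.026 -0.022  0.041] ext [-0.07   0.006] z [0.028 0.053]
```

```bash
python3 -m handwheel '[{"dx":0,"dy":4.5,"dz":-1.0,"yaw":0,"hand":-0.5},{"dx":0,"dy":0,"dz":-1,"yaw":0,"hand":-0.6},{"dx":0,"dy":0,"dz":0,"yaw":0,"hand":-0.75},{"dx":0,"dy":0,"dz":0,"yaw":0,"hand":-1},{"dx":0,"dy":0,"dz":0,"yaw":0,"hand":-1}]';python3 st.py;python3 cad.py
```

```text
clock: 34.65
eef_pos: [0.7175, 0.2212, 0.1464]
eef_rot: [0.761, 0.648, 0.0, 0.0]
wrist_force: [-0.6, 0.5, 4.1]
grip_width: 0.126
grasp_force: 30.0
t 34.65 p [0.7175 0.2212 0.1464] yaw_y -9.2 tilt 0.0 F [-0.6  0.5  4.1] w 11.7 gf 30.0 j [ 0.27  0.29  1.31 -0.    1.53  0.42]
tab 19 [-0.042 -0.019  0.086]
gate plate n 210 cx [-0.023  0.028] z [0.087 0.094] slope deg -2.5
wall bottom slope 1.0
pink 36 [-0.014  0.044  0.017] ext [-0.035  0.016] z [0.004 0.024]
green 70 [-0.076  0.011  0.088] ext [-0.093 -0.052] z [0.05  0.114]
yellow 6 [-0.07   0.002  0.087] ext [-0.091 -0.057] z [0.055 0.109]
orange 93 [-0.071 -0.021  0.09 ] ext [-0.094 -0.033] z [0.055 0.112]
```

Pink is on the basket floor. The others lean nose-down against the gate tip, so I'll back off a little more.

```bash
python3 -m handwheel '[{"dx":0,"dy":0.4,"dz":-0.4,"yaw":0,"hand":-1},{"dx":0,"dy":0.9,"dz":0,"yaw":0,"hand":-1},{"dx":0,"dy":0.7,"dz":0,"yaw":0,"hand":-1},{"dx":0,"dy":0,"dz":0,"yaw":0,"hand":-1}]';python3 cad.py;python3 - <<'E'
from h import *
P=cloud('side',np.load('side0.npy'));Q=cloud('top',np.load('top0.npy'))
for n,A in(('side',P),('top',Q)):
    x,y,z=np.moveaxis(A,-1,0)
    for a in(.8,.83,.86,.89):
        m=(x>a)&(x<a+.03)&(y>.05)&(y<.36)&(z>-.05);print(n,a,np.percentile(z[m],[50,99]).round(3) if m.any() else '')
E
```

```text
clock: 35.2
eef_pos: [0.738, 0.2175, 0.1492]
eef_rot: [0.761, 0.648, -0.0, -0.0]
wrist_force: [0.6, -0.6, -4.9]
grip_width: 0.13
grasp_force: 30.0
tab 23 [-0.057 -0.024  0.085]
gate plate n 207 cx [-0.004  0.048] z [0.09  0.098] slope deg -3.1
wall bottom slope -0.5
pink 21 [-0.011  0.044  0.015] ext [-0.038  0.014] z [0.002 0.044]
green 75 [-0.065  0.013  0.079] ext [-0.09  -0.005] z [0.048 0.107]
yellow 8 [-0.058  0.006  0.083] ext [-0.077 -0.03 ] z [0.051 0.1  ]
orange 112 [-0.056 -0.018  0.089] ext [-0.087 -0.011] z [0.047 0.104]
side 0.8 [0.    0.006]
side 0.83 [0.035 0.092]
side 0.86 [0.047 0.1  ]
side 0.89 [0.055 0.112]
top 0.8 [0.    0.006]
top 0.83 [0.037 0.083]
top 0.86 [0.047 0.108]
top 0.89 [0.048 0.105]
```

```bash
python3 -m handwheel '[{"dx":0,"dy":0,"dz":-1.5,"yaw":0,"hand":-1},{"dx":0,"dy":0,"dz":-2,"yaw":0,"hand":-1},{"dx":0,"dy":1.0,"dz":-1,"yaw":0,"hand":-1},{"dx":0,"dy":2.5,"dz":0,"yaw":0,"hand":-1},{"dx":0,"dy":0,"dz":0,"yaw":0,"hand":-1},{"dx":0,"dy":0,"dz":0,"yaw":0,"hand":-1}]';python3 cad.py;python3 st.py
```

```text
clock: 36.0
eef_pos: [0.7718, 0.2124, 0.196]
eef_rot: [0.761, 0.648, 0.0, 0.0]
wrist_force: [-1.6, 0.6, -5.4]
grip_width: 0.126
grasp_force: 30.0
tab 0 
wall bottom slope -1.2
pink 58 [-0.036  0.05   0.021] ext [-0.074  0.012] z [0.001 0.025]
green 63 [-0.027  0.015  0.02 ] ext [-0.069  0.012] z [0.01  0.026]
orange 45 [ 0.01  -0.006  0.14 ] ext [-0.057  0.022] z [0.015 0.145]
t 36.05 p [0.7717 0.2125 0.1959] yaw_y -9.2 tilt 0.0 F [ 0.2  0.1 -3.6] w 11.7 gf 30.0 j [0.24 0.39 1.11 0.   1.64 0.4 ]
```

```bash
cat > col.py <<'E'
from h import *
B=np.array([.606,.239]);bx=np.array([.987,-.162]);by=np.array([.162,.987])
for n in('side','top'):
    im,d=vision.grab_frame(n);P=cloud(n,d);z=P[...,2];H,S,V=np.moveaxis(cv2.cvtColor(im,cv2.COLOR_BGR2HSV).astype(int),-1,0)
    q=P[...,:2]-B;cx=q@bx;cy=q@by
    for nm,lo,hi in(('pink',155,178),('green',38,65),('yellow',22,35),('orange',4,18)):
        r=(H>=lo)&(H<=hi)&(S>140)&(V>110)&(abs(cx)<.26)&(abs(cy)<.11)&(z<.3)
        k,lab,st,ct=cv2.connectedComponentsWithStats(r.astype(np.uint8))
        for i in range(1,k):
            if st[i,4]>=4:
                a=lab==i;print(n,nm,st[i,4],np.round([np.median(cx[a]),np.median(cy[a]),np.median(z[a])],3))
    for l in('hl_yellow','hl_orange','hl_green','hl_pink'):
        for r in spotter.place_of(n,l)[:2]:
            v,u=int(r['centre'][0]*383),int(r['centre'][1]*511);print(n,l,round(r['confidence'],2),(u,v),'basket frame',np.round([cx[v,u],cy[v,u],z[v,u]],3))
E
python3 col.py
```

```text
side pink 45 [-0.035  0.048  0.021]
side green 61 [-0.032  0.015  0.021]
side yellow 4 [-0.241  0.074  0.055]
side yellow 6 [-0.256  0.065  0.013]
side yellow 8 [-0.232  0.017  0.014]
side yellow 97 [-0.237 -0.072  0.036]
side orange 38 [ 0.012 -0.003  0.141]
side orange 29 [-0.223 -0.004  0.093]
side orange 4 [-0.014 -0.017  0.025]
side orange 4 [-0.065 -0.013  0.022]
side hl_orange 0.4 (187, 159) basket frame [-0.115  0.221  0.031]
side hl_orange 0.39 (249, 142) basket frame [0.096 0.01  0.139]
side hl_green 0.49 (221, 174) basket frame [-0.052  0.02   0.024]
side hl_pink 0.54 (217, 172) basket frame [-0.057  0.047  0.023]
top yellow 17 [-0.251  0.065  0.018]
```

```bash
python3 -m handwheel '[{"dx":0,"dy":-1.5,"dz":-1,"yaw":0,"hand":-1},{"dx":0,"dy":-3,"dz":-1,"yaw":0,"hand":-1},{"dx":-2,"dy":-2,"dz":0,"yaw":0,"hand":-1},{"dx":-4,"dy":-0.6,"dz":0,"yaw":0,"hand":-1},{"dx":-4.5,"dy":-0.6,"dz":0,"yaw":0,"hand":-1},{"dx":-4.5,"dy":-0.6,"dz":0,"yaw":0,"hand":-1},{"dx":-4.5,"dy":-0.6,"dz":0,"yaw":0,"hand":-1},{"dx":-4.5,"dy":-0.6,"dz":0,"yaw":0,"hand":-1},{"dx":-4.5,"dy":-0.6,"dz":0,"yaw":0,"hand":-1},{"dx":-4.5,"dy":-0.6,"dz":0,"yaw":0,"hand":-1},{"dx":-4.5,"dy":-0.6,"dz":0,"yaw":0,"hand":-1},{"dx":-4,"dy":-0.6,"dz":0,"yaw":0,"hand":-1}]'; python3 st.py 0.568 -0.221 0.1 -26.5; python3 col.py | grep -v spot
```

```text
clock: 38.05
eef_pos: [0.5873, -0.1794, 0.2161]
eef_rot: [0.761, 0.648, 0.0, 0.001]
wrist_force: [-0.3, 0.3, -4.4]
grip_width: 0.127
grasp_force: 30.0
t 38.05 p [ 0.5873 -0.1794  0.2161] yaw_y -9.2 tilt 0.1 F [-0.3  0.3 -4.4] w 11.8 gf 30.0 j [-0.34 -0.02  1.55  0.    1.62 -0.18]
tool cm [-4.41 -1.26 11.61]
yaw 0.302
side pink 45 [-0.035  0.048  0.019]
side green 61 [-0.032  0.015  0.02 ]
side yellow 4 [-0.243  0.074  0.057]
side yellow 8 [-0.256  0.061  0.013]
side yellow 8 [-0.232  0.02   0.014]
side yellow 95 [-0.238 -0.072  0.037]
side orange 32 [-0.223 -0.008  0.089]
side orange 4 [-0.013 -0.013  0.023]
side orange 7 [-0.056 -0.011  0.021]
side hl_orange 0.55 (186, 161) basket frame [-0.122  0.218  0.024]
side hl_orange 0.41 (225, 180) basket frame [-0.107 -0.107  0.079]
side hl_green 0.56 (224, 176) basket frame [-0.045  0.007  0.017]
side hl_green 0.42 (189, 161) basket frame [-0.112  0.207  0.025]
side hl_pink 0.58 (216, 171) basket frame [-0.042  0.083  0.005]
top yellow 26 [-0.022 -0.062  0.021]
top yellow 23 [-0.071 -0.063  0.02 ]
top yellow 5 [-0.114 -0.057  0.021]
top yellow 55 [-0.254  0.055  0.014]
top yellow 4 [-0.243  0.04   0.015]
top orange 163 [-0.036 -0.021  0.021]
top orange 50 [-0.221 -0.     0.094]
top hl_yellow 0.57 (180, 182) basket frame [-0.061 -0.045  0.012]
top hl_yellow 0.24 (238, 211) basket frame [-0.119 -0.241  0.016]
top hl_orange 0.82 (174, 175) basket frame [-0.044 -0.025  0.022]
top hl_orange 0.22 (155, 172) basket frame [-0.045  0.036  0.021]
top hl_green 0.62 (164, 173) basket frame [-0.043  0.008  0.022]
top hl_green 0.28 (151, 173) basket frame [-0.05   0.047  0.022]
top hl_pink 0.72 (149, 175) basket frame [-0.057  0.052  0.022]
```

All four highlighters lie flat on the basket floor at z ≈ 0.02. I'll align over the mat.

```bash
python3 -m handwheel '[{"dx":-2,"dy":-0.6,"dz":0,"yaw":0,"hand":-1},{"dx":-2.4,"dy":-0.6,"dz":0,"yaw":0,"hand":-1},{"dx":0,"dy":0,"dz":2,"yaw":0.1,"hand":-1},{"dx":0,"dy":0,"dz":2,"yaw":0.1,"hand":-1},{"dx":0,"dy":0,"dz":2,"yaw":0.1,"hand":-1},{"dx":0,"dy":0,"dz":0,"yaw":0,"hand":-1}]'; python3 st.py 0.568 -0.221 0.08 -26.5; python3 - <<'E'
from h import *
for n in('side','top'):
    im,d=vision.grab_frame(n);P=cloud(n,d);x,y,z=np.moveaxis(P,-1,0);H,S,V=np.moveaxis(cv2.cvtColor(im,cv2.COLOR_BGR2HSV).astype(int),-1,0)
    near=(abs(x-.56)<.22)&(abs(y+.2)<.2)
    m=near&(H>75)&(H<95)&(S>80)&(z>.05)&(z<.16);print(n,'teal',rect(P[m]),np.percentile(z[m],[2,50,98]).round(3))
    m=near&(S<60)&(V>150)&(z>.05)&(z<.12)&(x<.55)
    if m.sum()>20:
        A=np.c_[x[m],y[m],np.ones(m.sum())];k=np.linalg.lstsq(A,z[m],rcond=None)[0];print('gate',m.sum(),rect(P[m]),np.median(z[m]).round(3),'slope',k[:2].round(3))
E
```

```text
clock: 39.3
eef_pos: [0.5687, -0.2202, 0.1536]
eef_rot: [0.85, 0.527, -0.001, -0.001]
wrist_force: [0.1, 0.3, -4.6]
grip_width: 0.129
grasp_force: 30.0
t 39.3 p [ 0.5687 -0.2202  0.1536] yaw_y -26.3 tilt 0.2 F [ 0.1  0.3 -4.6] w 12.0 gf 30.0 j [-0.41 -0.01  1.64 -0.    1.52  0.05]
tool cm [-0.1  -0.01  7.36]
yaw 0.003
side teal (array([ 565.4, -222.1]), array([160.9, 171.2]), 63.9) [0.093 0.118 0.155]
gate 377 (array([ 467. , -170.9]), array([147.8,  58.1]), 63.5) 0.098 slope [-0.053 -0.011]
top teal (array([ 561.2, -219.8]), array([140.6, 153.4]), 63.9) [0.093 0.099 0.106]
gate 119 (array([ 494.3, -120.1]), array([23.4, 55.2]), 64.0) 0.098 slope [-0.045 -0.023]
```

Gate is still down at about 1.52 rad, caddy centred and in line. Lowering.

```bash
python3 -m handwheel '[{"dx":-0.1,"dy":0,"dz":2,"yaw":0,"hand":-1},{"dx":0,"dy":0,"dz":2.5,"yaw":0,"hand":-1},{"dx":0,"dy":0,"dz":2,"yaw":0,"hand":-1},{"dx":0,"dy":0,"dz":0.8,"yaw":0,"hand":-1},{"dx":0,"dy":0,"dz":0.2,"yaw":0,"hand":-1},{"dx":0,"dy":0,"dz":0.2,"yaw":0,"hand":-1},{"dx":0,"dy":0,"dz":0,"yaw":0,"hand":-1}]';python3 -m handwheel '[{"dx":0,"dy":0,"dz":0.2,"yaw":0,"hand":-1},{"dx":0,"dy":0,"dz":0,"yaw":0,"hand":-1}]'
```

```text
clock: 40.28
eef_pos: [0.5694, -0.221, 0.0786]
eef_rot: [0.85, 0.527, 0.0, 0.0]
wrist_force: [-0.6, -0.3, -3.1]
grip_width: 0.128
grasp_force: 30.0
clock: 40.52
eef_pos: [0.5691, -0.2209, 0.076]
eef_rot: [0.85, 0.527, -0.0, -0.0]
wrist_force: [-0.5, 0.1, -4.3]
grip_width: 0.131
grasp_force: 30.0
```

```bash
python3 -m handwheel '[{"dx":0,"dy":0,"dz":0.2,"yaw":0,"hand":-1},{"dx":0,"dy":0,"dz":0.1,"yaw":0,"hand":-1},{"dx":0,"dy":0,"dz":0,"yaw":0,"hand":-1}]';python3 -m handwheel '[{"dx":0,"dy":0,"dz":0.1,"yaw":0,"hand":-1},{"dx":0,"dy":0,"dz":0,"yaw":0,"hand":-1}]'
```

```text
clock: 40.9
eef_pos: [0.5693, -0.2213, 0.0741]
eef_rot: [0.85, 0.527, 0.0, 0.0]
wrist_force: [-4.5, -1.2, 6.3]
grip_width: 0.126
grasp_force: 30.0
clock: 41.15
eef_pos: [0.5692, -0.2217, 0.0738]
eef_rot: [0.85, 0.527, -0.0, 0.001]
wrist_force: [-9.6, -2.7, 11.9]
grip_width: 0.126
grasp_force: 30.0
```

Contact with the mat. I'll release, back off and check.

```bash
python3 -m handwheel '[{"dx":0,"dy":0,"dz":-0.2,"yaw":0,"hand":-0.6},{"dx":0,"dy":0,"dz":0,"yaw":0,"hand":-0.4},{"dx":0,"dy":0,"dz":0,"yaw":0,"hand":-0.2},{"dx":0,"dy":0,"dz":-2,"yaw":0,"hand":-0.2},{"dx":0,"dy":0,"dz":-4,"yaw":0,"hand":-0.2},{"dx":0,"dy":0,"dz":-5,"yaw":0,"hand":-0.2},{"dx":0,"dy":-5,"dz":-3,"yaw":0,"hand":-0.2},{"dx":0,"dy":-6,"dz":0,"yaw":0,"hand":-0.2},{"dx":0,"dy":-6,"dz":0,"yaw":0,"hand":-0.2},{"dx":0,"dy":-6,"dz":0,"yaw":0,"hand":-0.2},{"dx":0,"dy":0,"dz":0,"yaw":0,"hand":-0.2}]';python3 - <<'E'
from h import *
for n in('side','top'):
    im,d=vision.grab_frame(n);P=cloud(n,d);x,y,z=np.moveaxis(P,-1,0);H,S,V=np.moveaxis(cv2.cvtColor(im,cv2.COLOR_BGR2HSV).astype(int),-1,0)
    near=(abs(x-.56)<.17)&(abs(y+.2)<.17)
    m=near&(z>.122)&(z<.145);print(n,'bar',rect(P[m]),np.median(z[m]).round(4))
    m=near&(S<110)&(V<85)&(z<.012)&(z>-.01);m=cv2.morphologyEx(m.astype(np.uint8),cv2.MORPH_OPEN,np.ones((3,3)))>0;print('mat',rect(P[m]))
    m=near&(S<60)&(V>150)&(z>.005)&(z<.05)&(x<.52)
    if m.sum()>20:
        A=np.c_[x[m],y[m],np.ones(m.sum())];k=np.linalg.lstsq(A,z[m],rcond=None)[0];print('gate',m.sum(),rect(P[m]),np.median(z[m]).round(3),'slope',k[:2].round(3))
    m=(abs(x-.6)<.18)&(abs(y-.24)<.18)&(z>.078)&(z<.1)&(y>.06)&(x>.44);print('rim',rect(P[m]))
E
python3 col.py|grep top
```

```text
clock: 42.52
eef_pos: [0.3612, -0.1178, 0.217]
eef_rot: [0.85, 0.527, 0.002, 0.002]
wrist_force: [0.3, -0.1, 0.5]
grip_width: 0.404
grasp_force: 0.0
side bar (array([ 565.3, -223. ]), array([159.8,  27.8]), 63.9) 0.1313
mat (array([ 533.3, -296.6]), array([ 71.5, 247.5]), 72.4)
gate 385 (array([ 467.2, -173.3]), array([149.4,  57.1]), 63.1) 0.017 slope [-0.033  0.008]
rim (array([602.4, 242.9]), array([238.4, 269.5]), 80.4)
top bar (array([ 567.5, -225.5]), array([156.2,  28.2]), 64.0) 0.1316
mat (array([ 551. , -317.9]), array([ 42.6, 195.9]), 74.2)
rim (array([607.6, 238.1]), array([229.9, 269. ]), 80.9)
top yellow 44 [-0.02  -0.059  0.021]
top yellow 32 [-0.079 -0.063  0.021]
top yellow 323 [-0.246  0.006  0.013]
top orange 163 [-0.036 -0.021  0.02 ]
top orange 51 [-0.221  0.002  0.095]
top hl_yellow 0.79 (178, 182) basket frame [-0.06  -0.037  0.002]
top hl_yellow 0.42 (150, 175) basket frame [-0.057  0.049  0.021]
top hl_orange 0.75 (173, 171) basket frame [-0.032 -0.019  0.022]
top hl_green 0.84 (161, 172) basket frame [-0.042  0.017  0.024]
top hl_green 0.56 (182, 182) basket frame [-0.061 -0.054  0.023]
top hl_pink 0.61 (151, 176) basket frame [-0.059  0.046  0.02 ]
```

Caddy is within a few mm of the mat's centre and in line, the gate is down, the highlighters are in the basket and the basket hasn't moved.

```bash
python3 -c "
from workcell import job;print(job.hand_in())"
```

```text
the job is handed in; nothing more can be done
None
```

The job is handed in at about 43 s of the 72 s limit: all four highlighters were last seen flat on the basket floor, and the empty caddy is back on its mat within a few mm of centre, gate still down, nothing held; no verdict came back.

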